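Clear the containers, load the sample slide under the bar, put the containers back

ROBOT

A 6-joint arm with a two-finger parallel gripper is mounted at the origin on the work surface. World frame = base frame: x ahead of the robot, y to its left, z up, the work surface at z = 0. Lengths are in m, angles in degrees, forces in N, time in s.
With the tool pointing down it reaches from about 0.4 to 0.825 m from the base axis. Payload 7 kg.
Tool frame: the origin (TCP) lies at the very end of the fingers, on their centre line; the grasp point (between the pads) lies 19 mm behind it; z points along the fingers, y is the line along which they close (so a half turn about z gives the same grasp; the last joint's range is limited). The gripper opens to 88 mm and grips with 3 to 60 N. Pads are 19 mm wide; open, the fingers measure 130 mm over their backs; the gripper's body (78 mm by 193 mm) begins 47 mm behind the grasp point.
Start: joints at [85.033, 20.546, 0.682, 0, -70.136, -16.507], TCP at [0.247, 0.628, 0.227] pointing down, gripper open.
Joint ranges: [-176.03, 176.03], [-82.01, 121.73], [-58.28, 71.71], [-173.87, 95.51], [-174.79, -0.11], [-173.66, 173.66]. Speed limits (degrees/s): [136.94, 136.94, 172.46, 180, 180, 180].

INTERFACE

Orientations are given as [roll, pitch, yaw] about the fixed x, y, z axes, in that order (R = Rz(yaw) Ry(pitch) Rx(roll)).
In Python, from plant import ctrl, cams, workorder gives the robot as it stands.
- The arm moves only by the tool play_rows, never from a script. Its argument "motion" is a list of rows, each an object of numbers: "x", "y", "z": the shift along the tool's x, y, z normalised to -1 to 1, where 1 is 0.025 m; "rx", "ry", "rz": the turn, a rotation vector about the tool's x, y, z normalised to -1 to 1, where 1 is 4 degrees. A call has 1 to 20 rows; each row shifts and turns the commanded pose from where the row before left it, along the tool's axes as they then stand; what a row does not reach is not made up. A row lasts 1/8 s, in which the tool goes at most 62.5 mm and 10.7 degrees, less where a joint would pass 70% of its speed; a pose out of reach is approached as far as the arm can. A call with a number of a shift or a turn outside -1 to 1 is refused whole. A call with a gripper value outside its range is refused whole. "fingers" is the opening, from -1 (shut) to 1 (fully open), set as the call begins (left out, the last holds). The fingers move at their own pace and stop on an object; the grip force is fixed at half the most. Time passes only in rows, so rows that do not move let the fingers close. It gives the time, the measured TCP pose, the force, the opening and the grip force at its end, in the units of the state.
- ctrl.get_obs(): the state, without advancing time (a new reading comes with each control period).
- cams.snapshot(name): name is "scene" or "top" or "wrist"; returns the picture (480x640x3 uint8, blue, green, red); there is no depth.
- cams.get_calibration(name): a dict with "vertical_fov" (degrees; the focal length in pixels is half the picture's height over the tangent of half this angle, whatever the lens; pixels are square), "cx", "cy" (the principal point, pixels), "position" and "rotation" of the camera in the world. Camera axes: x right, y up, looking along -z (the intrinsics and any distortion apply to the point x, -y, -z); pixel columns grow to the right and rows downward; lengths in m; the calibration is good to about 2 mm. A picture is of the moment at which its call begins: read the wrist's pose just before it. get_calibration takes no time and is no camera call; for the wrist camera it gives the pose at the moment of the call.
- workorder.close_job(): hands the job in; it is judged then, once.
The state is a dict: "clock": time; "joint_pos": joint angles; "qvel": joint speeds; "tau": joint torques, N m; "tool_pos": TCP position; "orientation": TCP orientation; "force": force on the tool from outside, world axes, zero at the start; "moment": the same for the moment, N m; "opening": finger opening in m; "gripper_force": force on a finger pad.
Only numpy, scipy, OpenCV 4.12 (cv2) and the standard library are available. Lean on these libraries where they do the work, as an engineer would, in place of code of your own. Each camera call takes 0.05 s, during which the arm holds its last target. There are 200 camera calls.

TASK

Three containers crowd round the sample slide on the black bench mat: first clear all three, standing upright, into the white tray. Then take the slide and push it level, vials first, beneath the fixed bar of the sampling station until it is fully home, and only after that put each container back upright on the very spot where it stood at the start. Never tip a container over, and leave the beaker, wrench and brass weight alone.

Things in the scene. Friction and masses are not known exactly. Their poses are not given: they have to be found in the camera images.
- bottle: amber glass bottle with a blue cap, 122 high: body diameter 54 up to 85, narrowing shoulder, cap diameter 34 from 100 to 122; about 0.3 kg. Origin: centre of its underside, z up. Stands on the mat at the start, at one of three places (which one varies)
- jar: white plastic wide-mouth jar with a white lid, diameter 60 (lid 62, from 82 up), 100 high; about 0.28 kg. Origin: centre of its underside, z up. Stands on the mat at the start, at one of three places (which one varies)
- can: slim plain aluminium can, diameter 48, 105 high, with a small dark stopper (diameter 20, 12 high) on top; about 0.25 kg. Origin: centre of its underside, z up. Stands on the mat at the start, at one of three places (which one varies)
- slide: sample slide: aluminium plate 100 (x) by 50 (y) by 10 thick, with a black upright grip tab 30 (x) by 12 (y), top 40 above the underside, centred at x = -30, and four steel vial caps 4 proud of the plate at x = 5 and 30; 0.15 kg. Origin: centre of the underside; x points from tab to vials, the end that goes in first. Lies on the mat, x nearly along the mat's x, tab near the mat's centre
- mat: fixed black rubber bench mat 200 by 200 by 4 thick. Origin: centre of its underside; x away from the robot, turned up to 0.25 rad. At the left, middle or right of the bench. The containers crowd round the slide's tab, one on its -x side (nearest the robot) and one at either y side, centres about 66 from the mat's centre: no room for the gripper at the tab until they are cleared
- tray: fixed shallow white tray 130 (x) by 240 (y), 18 high, walls and floor 4 thick: the side area, wide enough for the three containers in a row along y. Origin: centre of its underside, z up; turned up to 0.25 rad. At the left, middle or right of the bench
- dock: fixed station. Steel floor 6 high, x = -110 to 50; grey side rails from x = -20 on, 62 apart, 28 high; across them a bar, x = 0 to 35, from 28 to 46 high; then a white block 50 long, 60 high: the stop. Origin: at bench height where the slide's origin lies when home; x is the push-in direction, away from the robot, turned up to 0.25 rad. Left, middle or right
- beaker: glass beaker, diameter 60, 70 high, at the bench's far side, loose: leave alone. Origin: centre of its underside
- wrench: steel wrench, about 170 long, lying at the bench's far side, loose: leave alone. Origin: centre of its underside
- weight: brass balance weight with a knob, diameter 44, 54 high, at the bench's far side, loose: leave alone. Origin: centre of its underside

How it is judged:
By the outcome, as a careful person would: the job done as asked, in the order asked, and still so for the second after the job is handed in, with the robot touching nothing.
It also fails if it takes over 136 s, if anything falls off the work surface, if the arm or the gripper's body presses on something with over 40 N, if the wrist force passes 120 N, or if a joint passes its speed limit or range.

## Working session

There is one attempt and no reset: what is moved stays moved. The work goes in short steps, Python scripts to look and compute and a tool call to move; the robot and the scene stay as the last step left them, time stands still between calls to the robot, and variables do not carry over. Pictures are saved under pics/ and viewed, at most 14 in all, crops included, and the job is handed in when it is done.

Besides the shell and the picture viewer there is one more tool, called by a JSON object that holds its "name" and its "arguments", one argument or row to a line. play_rows: Moves the arm, as the interface text tells. Its arguments: {"type":"object","properties":{"motion":{"type":"array"},"fingers":{"type":"number"}},"required":["motion"]}

```bash
ls; mkdir -p pics
python3 - <<'E'
from plant import ctrl,cams,workorder
import cv2
print(ctrl.get_obs())
for n in ("scene","top"):
    cv2.imwrite(f"pics/{n}0.png",cams.snapshot(n)); print(n,cams.get_calibration(n))
print(cams.get_calibration("wrist"))
E
```

```text
pics
{'clock': 0.0, 'joint_pos': array([ 8.50344642e+01,  2.05913321e+01,  6.33989665e-01, -2.01897489e-02,
       -7.01376795e+01, -1.65059637e+01]), 'qvel': array([ 0.03337419,  0.05557059, -0.06608258, -0.0604331 ,  0.02403636,
        0.01758673]), 'tau': array([-2.19939524e-03, -5.82714057e+01,  2.93045068e+01,  6.99713588e+00,
        6.66299660e-03, -1.72754790e-04]), 'tool_pos': array([0.24693074, 0.62767438, 0.22562529]), 'orientation': array([ 1.79903501e+02, -8.80224032e-03, -2.14783676e+01]), 'force': array([-0.01511858,  0.57538956,  0.22682483]), 'moment': array([-0.03593083, -0.03182707, -0.00966742]), 'gripper_force': 0.0, 'opening': 0.08777350511988488}
scene {'vertical_fov': 56.42102950178383, 'cx': 325.04169878921124, 'cy': 239.08201725189917, 'position': array([1.17817765, 0.01671624, 0.93219408]), 'rotation': array([33.95944174, -0.50881682, 91.74456723])}
top {'vertical_fov': 57.538992907576116, 'cx': 316.36561681435046, 'cy': 241.49420917423467, 'position': array([ 0.52044507, -0.01787158,  0.87953945]), 'rotation': array([  5.0784664 ,   0.15210017, -90.39797009])}
{'vertical_fov': 67.50106696451228, 'cx': 315.6686917661661, 'cy': 236.96523492370295, 'position': array([0.30744942, 0.60364618, 0.38390972]), 'rotation': array([-1.43786970e+01, -1.07270482e-01, -1.11476588e+02])}
```

View pics/top0.png

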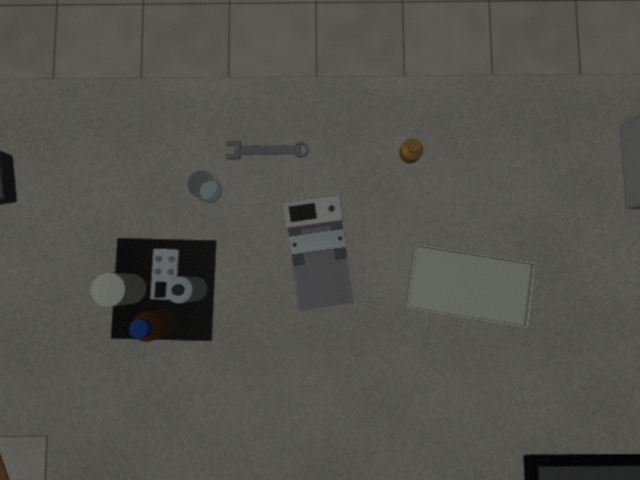

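View pics/scene0.png

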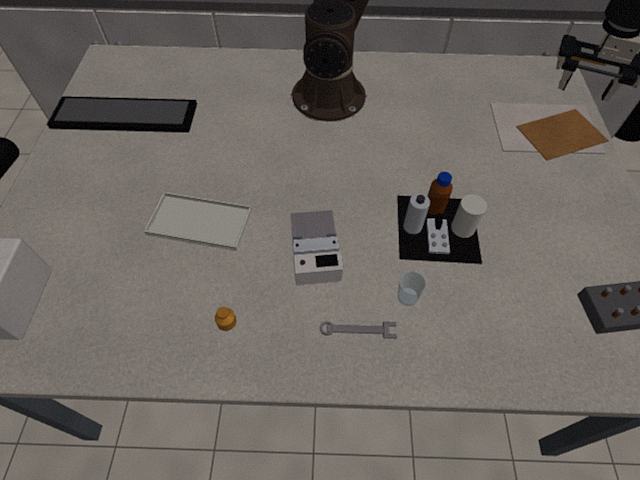

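The top view shows the mat at left with corners near (118,238), (216,240), (212,340) and (111,338). On it are the jar (left, 108,290), the can (right, 180,290) and the bottle (near the robot, 140,328). The dock is in the middle (300–350, 195–310) and the tray at right (407–535, 246–326). The scene view agrees.

```bash
cat > h.py <<'E'
import numpy as np, cv2
from scipy.spatial.transform import Rotation as R
def cam(c):
    f=240/np.tan(np.radians(c["vertical_fov"])/2)
    return f,c["cx"],c["cy"],np.array(c["position"]),R.from_euler("xyz",c["rotation"],degrees=True).as_matrix()
def ray(c,uv):
    f,cx,cy,p,M=cam(c); uv=np.atleast_2d(uv).astype(float)
    d=np.c_[(uv[:,0]-cx)/f,-(uv[:,1]-cy)/f,-np.ones(len(uv))]
    return p,d@M.T
def onz(c,uv,z):
    p,d=ray(c,uv); return p+d*((z-p[2])/d[:,2])[:,None]
def proj(c,X):
    f,cx,cy,p,M=cam(c); q=(np.atleast_2d(X)-p)@M
    return np.c_[cx-f*q[:,0]/q[:,2], cy+f*q[:,1]/q[:,2]]
def tri(cs,uvs):
    A=np.zeros((3,3));b=np.zeros(3)
    for c,uv in zip(cs,uvs):
        p,d=ray(c,uv); d=d[0]/np.linalg.norm(d[0]); P=np.eye(3)-np.outer(d,d); A+=P;b+=P@p
    return np.linalg.solve(A,b)
def quad(mask):
    cs,_=cv2.findContours(mask,cv2.RETR_EXTERNAL,cv2.CHAIN_APPROX_NONE)
    k=max(cs,key=cv2.contourArea); h=cv2.convexHull(k)
    for e in np.arange(2,30,.5):
        q=cv2.approxPolyDP(h,e,True)
        if len(q)==4: return q[:,0]
E
python3 - <<'E'
from plant import cams
from h import *
c=cams.get_calibration("top"); im=cv2.imread("pics/top0.png")
print("mat rough",onz(c,[[118,238],[216,240],[212,340],[111,338]],.004).round(4).tolist())
print("tray rough",onz(c,[[415,246],[535,263],[527,326],[407,307]],.018).round(4).tolist())
print("dock floor",onz(c,[[299,310],[353,303]],.006).round(4).tolist())
print("block",onz(c,[[284,203],[339,196],[343,220],[288,228]],.060).round(4).tolist())
def crop(x,y,w,h,s): 
    k=cv2.convertScaleAbs(im[y:y+h,x:x+w],alpha=1.8,beta=10); return cv2.resize(k,None,fx=s,fy=s,interpolation=cv2.INTER_CUBIC)
cv2.imwrite("pics/c1.png",np.hstack([crop(80,230,140,120,4)]))
E
```

```text
mat rough [[0.6082, 0.3835, 0.004], [0.6027, 0.1859, 0.004], [0.4047, 0.1911, 0.004], [0.4099, 0.3908, 0.004]]
tray rough [[0.5867, -0.2109, 0.018], [0.5515, -0.446, 0.018], [0.4293, -0.4242, 0.018], [0.4674, -0.1921, 0.018]]
dock floor [[0.4622, 0.0192, 0.006], [0.4752, -0.0878, 0.006]]
block [[0.6671, 0.0447, 0.06], [0.6797, -0.0598, 0.06], [0.6337, -0.0668, 0.06], [0.6192, 0.0372, 0.06]]
```

View pics/c1.png

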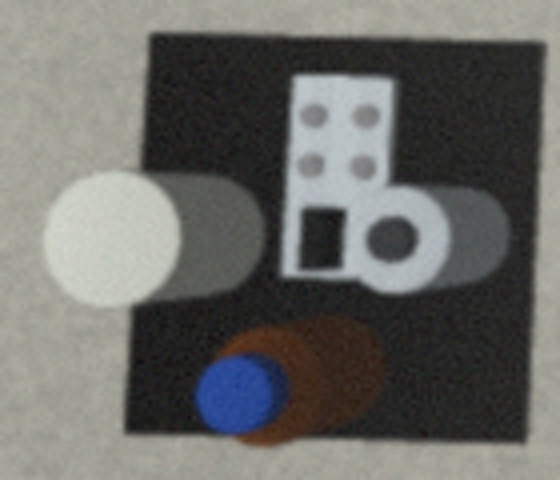

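The crop shows the jar lid at about (108,290), the can's stopper at (177,290), the bottle cap at (139,329) and the slide with its tab end near the robot. I'll turn the tool to yaw -90 and move over the mat for a wrist view.

{"name": "play_rows", "arguments": {
  "motion": [
    {"rz": 1},
    {"rz": 1},
    {"rz": 1},
    {"rz": 1},
    {"rz": 1},
    {"rz": 1},
    {"rz": 1},
    {"rz": 1},
    {"rz": 1},
    {"rz": 1},
    {"rz": 1},
    {"rz": 1},
    {"rz": 1},
    {"rz": 1},
    {"rz": 1},
    {"rz": 1},
    {"rz": 1},
    {"rz": 0.13}
  ],
  "fingers": 1
}}

```text
$.motion[0]: bad value
```

{"name": "play_rows", "arguments": {
  "motion": [
    {"x": 0.97,"y": -0.74},
    {"x": 0.97,"y": -0.74},
    {"x": 0.97,"y": -0.74},
    {"x": 0.97,"y": -0.74},
    {"x": 0.97,"y": -0.74},
    {"x": 0.97,"y": -0.74},
    {"x": 0.97,"y": -0.74},
    {"x": 0.97,"y": -0.74},
    {"x": 0.97,"y": -0.74},
    {"x": 0.97,"y": -0.74},
    {"x": 0.97,"y": -0.74},
    {"x": 0.97,"y": -0.74},
    {"x": 0.97,"y": -0.74},
    {"x": 0.97,"y": -0.74},
    {},
    {}
  ]
}}

```text
$.motion[0]: bad value
```

Run:
```python
from plant import ctrl,cams
from h import *
o=ctrl.get_obs(); c=cams.get_calibration("wrist"); im=cams.snapshot("wrist")
print(o["tool_pos"],o["orientation"],o["joint_pos"].round(1)); print(c)
import json; json.dump({k:np.array(v).tolist() for k,v in c.items()},open("w1.json","w"))
cv2.imwrite("pics/w1raw.png",im); cv2.imwrite("pics/w1.png",cv2.convertScaleAbs(im,alpha=1.6,beta=10))
```

```text
[0.24696176 0.62774877 0.22574195] [ 1.79917684e+02 -7.12471136e-03 -2.14787140e+01] [ 85.   20.6   0.6  -0.  -70.1 -16.5]
{'vertical_fov': 67.50106696451228, 'cx': 315.6686917661661, 'cy': 236.96523492370295, 'position': array([0.30744942, 0.60364618, 0.38390972]), 'rotation': array([-1.43786970e+01, -1.07270482e-01, -1.11476588e+02])}
```

View pics/w1.png

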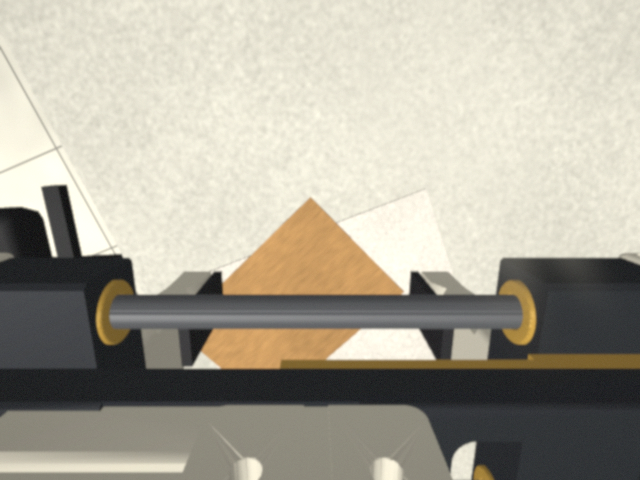

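The wrist view shows only the bare bench and a brown board, and the gripper covers everything below row 260. Both moves were refused because every row needs all six keys, so I'm resending them.

{"name": "play_rows", "arguments": {
  "motion": [
    {"x": 0,"y": 0,"z": 0,"rx": 0,"ry": 0,"rz": 1},
    {"x": 0,"y": 0,"z": 0,"rx": 0,"ry": 0,"rz": 1},
    {"x": 0,"y": 0,"z": 0,"rx": 0,"ry": 0,"rz": 1},
    {"x": 0,"y": 0,"z": 0,"rx": 0,"ry": 0,"rz": 1},
    {"x": 0,"y": 0,"z": 0,"rx": 0,"ry": 0,"rz": 1},
    {"x": 0,"y": 0,"z": 0,"rx": 0,"ry": 0,"rz": 1},
    {"x": 0,"y": 0,"z": 0,"rx": 0,"ry": 0,"rz": 1},
    {"x": 0,"y": 0,"z": 0,"rx": 0,"ry": 0,"rz": 1},
    {"x": 0,"y": 0,"z": 0,"rx": 0,"ry": 0,"rz": 1},
    {"x": 0,"y": 0,"z": 0,"rx": 0,"ry": 0,"rz": 1},
    {"x": 0,"y": 0,"z": 0,"rx": 0,"ry": 0,"rz": 1},
    {"x": 0,"y": 0,"z": 0,"rx": 0,"ry": 0,"rz": 1},
    {"x": 0,"y": 0,"z": 0,"rx": 0,"ry": 0,"rz": 1},
    {"x": 0,"y": 0,"z": 0,"rx": 0,"ry": 0,"rz": 1},
    {"x": 0,"y": 0,"z": 0,"rx": 0,"ry": 0,"rz": 1},
    {"x": 0,"y": 0,"z": 0,"rx": 0,"ry": 0,"rz": 1},
    {"x": 0,"y": 0,"z": 0,"rx": 0,"ry": 0,"rz": 1},
    {"x": 0,"y": 0,"z": 0,"rx": 0,"ry": 0,"rz": 0.13}
  ],
  "fingers": 1
}}

```text
clock: 2.4
tool_pos: [0.2471, 0.6279, 0.2262]
orientation: [180.0, -0.0, -90.0]
force: [0.8, -0.1, -0.2]
opening: 0.088
gripper_force: 0.0
```

{"name": "play_rows", "arguments": {
  "motion": [
    {"x": 0.94,"y": -0.94,"z": -0.1,"rx": 0,"ry": 0,"rz": 0},
    {"x": 0.94,"y": -0.94,"z": -0.1,"rx": 0,"ry": 0,"rz": 0},
    {"x": 0.94,"y": -0.94,"z": -0.1,"rx": 0,"ry": 0,"rz": 0},
    {"x": 0.94,"y": -0.94,"z": -0.1,"rx": 0,"ry": 0,"rz": 0},
    {"x": 0.94,"y": -0.94,"z": -0.1,"rx": 0,"ry": 0,"rz": 0},
    {"x": 0.94,"y": -0.94,"z": -0.1,"rx": 0,"ry": 0,"rz": 0},
    {"x": 0.94,"y": -0.94,"z": -0.1,"rx": 0,"ry": 0,"rz": 0},
    {"x": 0.94,"y": -0.94,"z": -0.1,"rx": 0,"ry": 0,"rz": 0},
    {"x": 0.94,"y": -0.94,"z": -0.1,"rx": 0,"ry": 0,"rz": 0},
    {"x": 0.94,"y": -0.94,"z": -0.1,"rx": 0,"ry": 0,"rz": 0},
    {"x": 0.94,"y": -0.94,"z": -0.1,"rx": 0,"ry": 0,"rz": 0},
    {"x": 0,"y": 0,"z": 0,"rx": 0,"ry": 0,"rz": 0},
    {"x": 0,"y": 0,"z": 0,"rx": 0,"ry": 0,"rz": 0}
  ]
}}

```text
clock: 4.03
tool_pos: [0.5055, 0.3697, 0.2539]
orientation: [180.0, -0.0, -90.0]
force: [-0.3, 0.7, -0.6]
opening: 0.0877
gripper_force: 0.0
```

```bash
cat > look.py <<'E'
import sys,json
from plant import ctrl,cams
from h import *
n=sys.argv[1]; o=ctrl.get_obs(); c=cams.get_calibration("wrist"); im=cams.snapshot("wrist")
print(o["clock"],o["tool_pos"].round(4),o["orientation"].round(2),o["joint_pos"].round(1),o["opening"],o["force"].round(1))
json.dump({k:np.array(v).tolist() for k,v in c.items()},open(n+".json","w"))
cv2.imwrite(f"pics/{n}raw.png",im); cv2.imwrite(f"pics/{n}.png",cv2.convertScaleAbs(im,alpha=1.6,beta=10))
E
python3 look.py w2
```

```text
4.025 [0.5055 0.3697 0.2539] [179.98  -0.   -89.98] [ 54.   15.1  -3.5  -0.  -71.4 -54. ] 0.08768838271029666 [-0.3  0.7 -0.6]
```

View pics/w2.png

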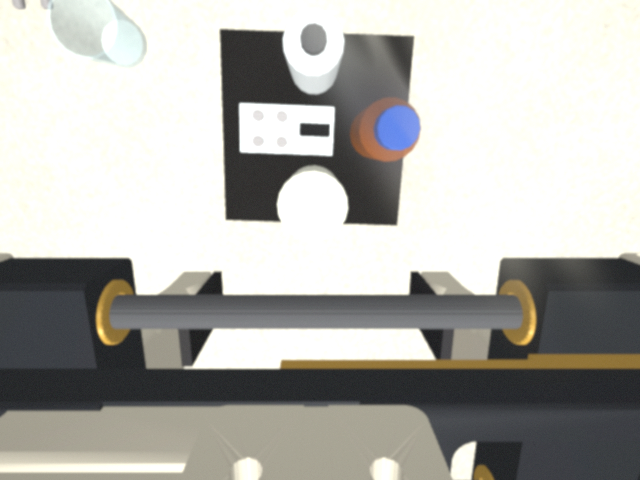

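The wrist view shows the can at the top (stopper 314,39), the bottle cap at (398,128) and the jar lid at (313,205). The slide spans (239–335, 102–156), with its tab at (315,130). I'll now work out positions from both views.

Run:
```python
import json
from plant import cams
from h import *
W=json.load(open("w2.json")); T=cams.get_calibration("top")
w=cv2.imread("pics/w2raw.png"); t=cv2.imread("pics/top0.png")
def blob(m,name):
    cs,_=cv2.findContours(m.astype(np.uint8),cv2.RETR_EXTERNAL,cv2.CHAIN_APPROX_NONE)
    k=max(cs,key=cv2.contourArea); (a,b),r=cv2.minEnclosingCircle(k); print(name,(round(a,1),round(b,1)),round(r,1),cv2.contourArea(k)); return a,b
for n,im,c in (("w",w,W),("t",t,T)):
    B,G,Rr=[im[...,i].astype(int) for i in range(3)]
    uv=blob((B>Rr+45)&(B>G+30),n+" cap"); print(onz(c,uv,.126)[0].round(4))
    g=cv2.GaussianBlur(cv2.cvtColor(im,cv2.COLOR_BGR2GRAY),(3,3),0)
    for nm,(x,y,r),z in ((("jar",(313,205,35),.104),("can",(314,44,30),.109),("stopper",(314,39,13),.121)) if n=="w" else (("jar",(108,290,17),.104),("can",(179,290,13),.109),("stopper",(178,290,6),.121))):
        s=6; h=int(r*1.6); x0,y0=max(x-h,0),max(y-h,0)
        k=cv2.resize(g[y0:y+h,x0:x+h],None,fx=s,fy=s,interpolation=cv2.INTER_CUBIC)
        C=cv2.HoughCircles(k,cv2.HOUGH_GRADIENT,1.5,r*s,param1=60,param2=15,minRadius=int(r*s*.75),maxRadius=int(r*s*1.25))
        if C is None: print(n,nm,"none"); continue
        a,b,q=min(C[0],key=lambda q:abs(q[0]/s+x0-x)+abs(q[1]/s+y0-y)); uv=((a+.5)/s-.5+x0,(b+.5)/s-.5+y0)
        print(n,nm,np.round(uv,1),round(q/s,1),onz(c,uv,z)[0].round(4))
print("mat w",onz(W,[[221,30],[413,37],[397,225],[226,219]],.004).round(4).tolist())
print("slide w",onz(W,[[240,102],[335,106],[333,157],[239,153]],.014).round(4).tolist(),"tab",onz(W,[315,130],.044))
q=quad((t[200:345,380:560].min(2)>95).astype(np.uint8)); print("traypx",q+[380,200] if q is not None else None)
```

```text
w cap (397.0, 127.6) 22.5 1417.5
[0.4419 0.2903 0.126 ]
w jar [312.  205.2] 35.2 [0.5071 0.3537 0.104 ]
w can [318.   44.7] 35.1 [0.5022 0.2287 0.109 ]
w stopper [314.2  39.7] 14.4 [0.505  0.2284 0.121 ]
t cap (138.1, 328.3) 9.2 234.0
[0.4412 0.2882 0.126 ]
t jar none
t can none
t stopper none
mat w [[0.6005, 0.1893, 0.004], [0.4039, 0.1956, 0.004], [0.4091, 0.3932, 0.004], [0.6075, 0.3861, 0.004]]
slide w [[0.5827, 0.2597, 0.014], [0.4836, 0.2636, 0.014], [0.485, 0.3157, 0.014], [0.5865, 0.3115, 0.014]] tab [[0.50448354 0.28885551 0.044     ]]
traypx [[418 249]
 [488 261]
 [495 299]
 [410 305]]
```

{"name": "play_rows", "arguments": {
  "motion": [
    {"x": 0.8,"y": 0.64,"z": 0,"rx": 0,"ry": 0,"rz": 0},
    {"x": 0.8,"y": 0.64,"z": 0,"rx": 0,"ry": 0,"rz": 0},
    {"x": 0.8,"y": 0.64,"z": 0,"rx": 0,"ry": 0,"rz": 0},
    {"x": 0.8,"y": 0.64,"z": 0,"rx": 0,"ry": 0,"rz": 0},
    {"x": 0,"y": 0,"z": 1,"rx": 0,"ry": 0,"rz": 0},
    {"x": 0,"y": 0,"z": 1,"rx": 0,"ry": 0,"rz": 0},
    {"x": 0,"y": 0,"z": 1,"rx": 0,"ry": 0,"rz": 0},
    {"x": 0,"y": 0,"z": 1,"rx": 0,"ry": 0,"rz": 0},
    {"x": 0,"y": 0,"z": 1,"rx": 0,"ry": 0,"rz": 0},
    {"x": 0,"y": 0,"z": 1,"rx": 0,"ry": 0,"rz": 0},
    {"x": 0,"y": 0,"z": 0.7,"rx": 0,"ry": 0,"rz": 0},
    {"x": 0,"y": 0,"z": 0.5,"rx": 0,"ry": 0,"rz": 0},
    {"x": 0,"y": 0,"z": 0.35,"rx": 0,"ry": 0,"rz": 0},
    {"x": 0,"y": 0,"z": 0,"rx": 0,"ry": 0,"rz": 0}
  ]
}}

```text
clock: 5.82
tool_pos: [0.4414, 0.2897, 0.065]
orientation: [180.0, -0.0, -90.0]
force: [-0.2, -0.9, -0.8]
opening: 0.0875
gripper_force: 0.0
```

{"name": "play_rows", "arguments": {
  "motion": [
    {"x": 0,"y": 0,"z": 0,"rx": 0,"ry": 0,"rz": 0},
    {"x": 0,"y": 0,"z": 0,"rx": 0,"ry": 0,"rz": 0},
    {"x": 0,"y": 0,"z": 0,"rx": 0,"ry": 0,"rz": 0},
    {"x": 0,"y": 0,"z": 0,"rx": 0,"ry": 0,"rz": 0},
    {"x": 0,"y": 0,"z": 0,"rx": 0,"ry": 0,"rz": 0},
    {"x": 0,"y": 0,"z": 0,"rx": 0,"ry": 0,"rz": 0}
  ],
  "fingers": -1
}}

```text
clock: 6.58
tool_pos: [0.4418, 0.2897, 0.0655]
orientation: [-180.0, 0.0, -90.0]
force: [-0.8, -0.4, 1.8]
opening: 0.0533
gripper_force: 30.0
```

{"name": "play_rows", "arguments": {
  "motion": [
    {"x": 0,"y": 0,"z": -0.4,"rx": 0,"ry": 0,"rz": 0},
    {"x": 0,"y": 0,"z": -0.8,"rx": 0,"ry": 0,"rz": 0},
    {"x": 0,"y": 0,"z": -1,"rx": 0,"ry": 0,"rz": 0},
    {"x": 0,"y": 0,"z": -1,"rx": 0,"ry": 0,"rz": 0},
    {"x": 0,"y": 0,"z": -1,"rx": 0,"ry": 0,"rz": 0},
    {"x": 0,"y": 0,"z": -0.8,"rx": 0,"ry": 0,"rz": 0},
    {"x": 0.5,"y": -0.04,"z": 0,"rx": 0,"ry": 0,"rz": 0},
    {"x": 1,"y": -0.08,"z": 0,"rx": 0,"ry": 0,"rz": 0},
    {"x": 1,"y": -0.08,"z": 0,"rx": 0,"ry": 0,"rz": 0},
    {"x": 1,"y": -0.08,"z": 0,"rx": 0,"ry": 0,"rz": 0},
    {"x": 1,"y": -0.08,"z": 0,"rx": 0,"ry": 0,"rz": 0},
    {"x": 1,"y": -0.08,"z": 0,"rx": 0,"ry": 0,"rz": 0},
    {"x": 1,"y": -0.08,"z": 0,"rx": 0,"ry": 0,"rz": 0},
    {"x": 1,"y": -0.08,"z": 0,"rx": 0,"ry": 0,"rz": 0},
    {"x": 1,"y": -0.08,"z": 0,"rx": 0,"ry": 0,"rz": 0},
    {"x": 1,"y": -0.08,"z": 0,"rx": 0,"ry": 0,"rz": 0},
    {"x": 1,"y": -0.08,"z": 0,"rx": 0,"ry": 0,"rz": 0},
    {"x": 1,"y": -0.08,"z": 0,"rx": 0,"ry": 0,"rz": 0},
    {"x": 1,"y": -0.08,"z": 0,"rx": 0,"ry": 0,"rz": 0},
    {"x": 1,"y": -0.08,"z": 0,"rx": 0,"ry": 0,"rz": 0}
  ]
}}

```text
clock: 9.07
tool_pos: [0.4674, -0.0501, 0.1897]
orientation: [179.9, -0.0, -90.1]
force: [0.2, 0.4, -3.0]
opening: 0.0532
gripper_force: 30.0
```

{"name": "play_rows", "arguments": {
  "motion": [
    {"x": 1,"y": -0.08,"z": 0,"rx": 0,"ry": 0,"rz": 0},
    {"x": 1,"y": -0.08,"z": 0,"rx": 0,"ry": 0,"rz": 0},
    {"x": 1,"y": -0.08,"z": 0,"rx": 0,"ry": 0,"rz": 0},
    {"x": 1,"y": -0.08,"z": 0,"rx": 0,"ry": 0,"rz": 0},
    {"x": 1,"y": -0.08,"z": 0,"rx": 0,"ry": 0,"rz": 0},
    {"x": 1,"y": -0.08,"z": 0,"rx": 0,"ry": 0,"rz": 0},
    {"x": 1,"y": -0.08,"z": 0,"rx": 0,"ry": 0,"rz": 0},
    {"x": 1,"y": -0.08,"z": 0,"rx": 0,"ry": 0,"rz": 0},
    {"x": 1,"y": -0.08,"z": 0,"rx": 0,"ry": 0,"rz": 0},
    {"x": 1,"y": -0.08,"z": 0,"rx": 0,"ry": 0,"rz": 0},
    {"x": 1,"y": -0.08,"z": 0,"rx": 0,"ry": 0,"rz": 0},
    {"x": 1,"y": -0.08,"z": 0,"rx": 0,"ry": 0,"rz": 0},
    {"x": 1,"y": -0.08,"z": 0,"rx": 0,"ry": 0,"rz": 0},
    {"x": 0.5,"y": -0.04,"z": 0,"rx": 0,"ry": 0,"rz": 0},
    {"x": 0.3,"y": -0.03,"z": 0,"rx": 0,"ry": 0,"rz": 0},
    {"x": 0,"y": 0,"z": 0,"rx": 0,"ry": 0,"rz": 0},
    {"x": 0,"y": 0,"z": 0,"rx": 0,"ry": 0,"rz": 0}
  ]
}}

```text
clock: 11.2
tool_pos: [0.4963, -0.3923, 0.1903]
orientation: [180.0, 0.0, -90.0]
force: [0.0, -0.7, -3.9]
opening: 0.0535
gripper_force: 30.0
```

```bash
python3 look.py w3
python3 - <<'E'
from plant import cams
import cv2
im=cams.snapshot("top"); cv2.imwrite("pics/t1.png",cv2.convertScaleAbs(im,alpha=1.7,beta=10))
E
```

```text
11.2 [ 0.4963 -0.3923  0.1903] [ 1.800e+02  1.000e-02 -8.998e+01] [-20.7  18.   -7.9  -0.  -64.1  20.7] 0.0534722530749249 [ 0.  -0.7 -3.9]
```

View pics/w3.png

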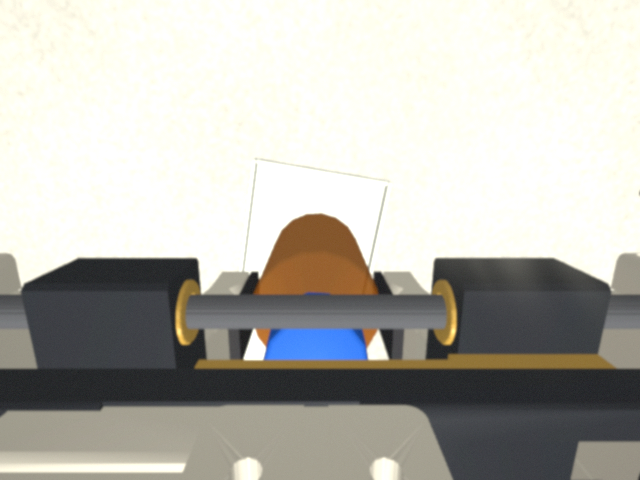

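The wrist view shows the bottle held over the tray's far end. The tray's far corners are at (257,159) and (388,181).

Run:
```python
import json
from h import *
W=json.load(open("w3.json")); p=onz(W,[[257,159],[388,181]],.018); print(p.round(4))
d=p[0]-p[1]; d/=np.linalg.norm(d); n=np.array([-d[1],d[0],0]); print(np.degrees(np.arctan2(d[1],d[0])), (p.mean(0)+.12*n).round(4))
```

```text
[[ 0.5476 -0.4465  0.018 ]
 [ 0.4287 -0.4269  0.018 ]]
-9.35992487247598 [ 0.5076 -0.3183  0.018 ]
```

{"name": "play_rows", "arguments": {
  "motion": [
    {"x": 0,"y": 0,"z": 0.6,"rx": 0,"ry": 0,"rz": 0},
    {"x": 0,"y": 0,"z": 1,"rx": 0,"ry": 0,"rz": 0},
    {"x": 0,"y": 0,"z": 1,"rx": 0,"ry": 0,"rz": 0},
    {"x": 0,"y": 0,"z": 1,"rx": 0,"ry": 0,"rz": 0},
    {"x": 0,"y": 0,"z": 0.6,"rx": 0,"ry": 0,"rz": 0},
    {"x": 0,"y": 0,"z": 0.4,"rx": 0,"ry": 0,"rz": 0},
    {"x": 0,"y": 0,"z": 0.2,"rx": 0,"ry": 0,"rz": 0},
    {"x": 0,"y": 0,"z": 0.12,"rx": 0,"ry": 0,"rz": 0},
    {"x": 0,"y": 0,"z": 0,"rx": 0,"ry": 0,"rz": 0},
    {"x": 0,"y": 0,"z": 0,"rx": 0,"ry": 0,"rz": 0}
  ]
}}

```text
clock: 12.55
tool_pos: [0.4967, -0.393, 0.0679]
orientation: [-180.0, -0.0, -90.0]
force: [0.2, 0.7, -3.8]
opening: 0.053
gripper_force: 30.0
```

{"name": "play_rows", "arguments": {
  "motion": [
    {"x": 0,"y": 0,"z": 0.07,"rx": 0,"ry": 0,"rz": 0},
    {"x": 0,"y": 0,"z": 0,"rx": 0,"ry": 0,"rz": 0}
  ]
}}

```text
clock: 12.8
tool_pos: [0.4965, -0.3929, 0.0656]
orientation: [-180.0, -0.0, -90.0]
force: [0.4, 0.8, -3.3]
opening: 0.0531
gripper_force: 30.0
```

{"name": "play_rows", "arguments": {
  "motion": [
    {"x": 0,"y": 0,"z": 0,"rx": 0,"ry": 0,"rz": 0},
    {"x": 0,"y": 0,"z": 0,"rx": 0,"ry": 0,"rz": 0},
    {"x": 0,"y": 0,"z": 0,"rx": 0,"ry": 0,"rz": 0},
    {"x": 0,"y": 0,"z": 0,"rx": 0,"ry": 0,"rz": 0}
  ],
  "fingers": 1
}}

```text
clock: 13.3
tool_pos: [0.4966, -0.3929, 0.0658]
orientation: [-180.0, -0.0, -90.0]
force: [-0.0, -0.1, -0.6]
opening: 0.0856
gripper_force: 0.0
```

{"name": "play_rows", "arguments": {
  "motion": [
    {"x": 0,"y": 0,"z": -0.6,"rx": 0,"ry": 0,"rz": 0},
    {"x": 0,"y": 0,"z": -1,"rx": 0,"ry": 0,"rz": 0},
    {"x": 0,"y": 0,"z": -1,"rx": 0,"ry": 0,"rz": 0},
    {"x": 0,"y": 0,"z": -1,"rx": 0,"ry": 0,"rz": 0},
    {"x": -0.5,"y": -0.16,"z": -0.4,"rx": 0,"ry": 0,"rz": 0},
    {"x": -1,"y": -0.16,"z": 0,"rx": 0,"ry": 0,"rz": 0},
    {"x": -1,"y": 0,"z": 0,"rx": 0,"ry": 0,"rz": 0},
    {"x": -1,"y": 0,"z": 0,"rx": 0,"ry": 0,"rz": 0},
    {"x": -1,"y": 0,"z": 0,"rx": 0,"ry": 0,"rz": 0},
    {"x": -1,"y": 0,"z": 0,"rx": 0,"ry": 0,"rz": 0},
    {"x": -1,"y": 0,"z": 0,"rx": 0,"ry": 0,"rz": 0},
    {"x": -1,"y": 0,"z": 0,"rx": 0,"ry": 0,"rz": 0},
    {"x": -1,"y": 0,"z": 0,"rx": 0,"ry": 0,"rz": 0},
    {"x": -1,"y": 0,"z": 0,"rx": 0,"ry": 0,"rz": 0},
    {"x": -1,"y": 0,"z": 0,"rx": 0,"ry": 0,"rz": 0},
    {"x": -1,"y": 0,"z": 0,"rx": 0,"ry": 0,"rz": 0},
    {"x": -1,"y": 0,"z": 0,"rx": 0,"ry": 0,"rz": 0},
    {"x": -1,"y": 0,"z": 0,"rx": 0,"ry": 0,"rz": 0},
    {"x": -1,"y": 0,"z": 0,"rx": 0,"ry": 0,"rz": 0},
    {"x": -1,"y": 0,"z": 0,"rx": 0,"ry": 0,"rz": 0}
  ]
}}

```text
clock: 15.8
tool_pos: [0.5039, -0.004, 0.1656]
orientation: [180.0, 0.0, -90.0]
force: [0.1, 0.5, 0.7]
opening: 0.0878
gripper_force: 0.0
```

{"name": "play_rows", "arguments": {
  "motion": [
    {"x": -1,"y": 0,"z": 0,"rx": 0,"ry": 0,"rz": 0},
    {"x": -1,"y": 0,"z": 0,"rx": 0,"ry": 0,"rz": 0},
    {"x": -1,"y": 0,"z": 0,"rx": 0,"ry": 0,"rz": 0},
    {"x": -1,"y": 0,"z": 0,"rx": 0,"ry": 0,"rz": 0},
    {"x": -1,"y": 0,"z": 0,"rx": 0,"ry": 0,"rz": 0},
    {"x": -1,"y": 0,"z": 0,"rx": 0,"ry": 0,"rz": 0},
    {"x": -1,"y": 0,"z": 0,"rx": 0,"ry": 0,"rz": 0},
    {"x": -1,"y": 0,"z": 0,"rx": 0,"ry": 0,"rz": 0},
    {"x": -0.8,"y": 0,"z": 0,"rx": 0,"ry": 0,"rz": 0},
    {"x": -0.5,"y": 0,"z": 0,"rx": 0,"ry": 0,"rz": 0},
    {"x": 0,"y": 0,"z": 0,"rx": 0,"ry": 0,"rz": 0}
  ]
}}

```text
clock: 17.18
tool_pos: [0.5042, 0.2277, 0.1654]
orientation: [180.0, -0.0, -89.9]
force: [0.3, -0.6, -0.4]
opening: 0.0876
gripper_force: 0.0
```

{"name": "play_rows", "arguments": {
  "motion": [
    {"x": 0,"y": 0,"z": 1,"rx": 0,"ry": 0,"rz": 0},
    {"x": 0,"y": 0,"z": 1,"rx": 0,"ry": 0,"rz": 0},
    {"x": 0,"y": 0,"z": 1,"rx": 0,"ry": 0,"rz": 0},
    {"x": 0,"y": 0,"z": 0.6,"rx": 0,"ry": 0,"rz": 0},
    {"x": 0,"y": 0,"z": 0.4,"rx": 0,"ry": 0,"rz": 0},
    {"x": 0,"y": 0,"z": 0.18,"rx": 0,"ry": 0,"rz": 0},
    {"x": 0,"y": 0,"z": 0,"rx": 0,"ry": 0,"rz": 0}
  ]
}}

```text
clock: 18.05
tool_pos: [0.5046, 0.2272, 0.0613]
orientation: [-180.0, 0.0, -90.0]
force: [-0.7, 0.1, 1.0]
opening: 0.0879
gripper_force: 0.0
```

{"name": "play_rows", "arguments": {
  "motion": [
    {"x": 0,"y": 0,"z": 0,"rx": 0,"ry": 0,"rz": 0},
    {"x": 0,"y": 0,"z": 0,"rx": 0,"ry": 0,"rz": 0},
    {"x": 0,"y": 0,"z": 0,"rx": 0,"ry": 0,"rz": 0},
    {"x": 0,"y": 0,"z": 0,"rx": 0,"ry": 0,"rz": 0},
    {"x": 0,"y": 0,"z": 0,"rx": 0,"ry": 0,"rz": 0},
    {"x": 0,"y": 0,"z": 0,"rx": 0,"ry": 0,"rz": 0}
  ],
  "fingers": -1
}}

```text
clock: 18.8
tool_pos: [0.5051, 0.2275, 0.0615]
orientation: [-179.9, 0.0, -90.0]
force: [2.7, 0.4, 1.5]
opening: 0.0472
gripper_force: 29.8
```

{"name": "play_rows", "arguments": {
  "motion": [
    {"x": 0,"y": 0,"z": -0.5,"rx": 0,"ry": 0,"rz": 0},
    {"x": 0,"y": 0,"z": -1,"rx": 0,"ry": 0,"rz": 0},
    {"x": 0,"y": 0,"z": -1,"rx": 0,"ry": 0,"rz": 0},
    {"x": 0,"y": 0,"z": -1,"rx": 0,"ry": 0,"rz": 0},
    {"x": 0,"y": 0,"z": -0.5,"rx": 0,"ry": 0,"rz": 0},
    {"x": 0.5,"y": -0.1,"z": 0,"rx": 0,"ry": 0,"rz": 0},
    {"x": 1,"y": 0,"z": 0,"rx": 0,"ry": 0,"rz": 0},
    {"x": 1,"y": 0,"z": 0,"rx": 0,"ry": 0,"rz": 0},
    {"x": 1,"y": 0,"z": 0,"rx": 0,"ry": 0,"rz": 0},
    {"x": 1,"y": 0,"z": 0,"rx": 0,"ry": 0,"rz": 0},
    {"x": 1,"y": 0,"z": 0,"rx": 0,"ry": 0,"rz": 0},
    {"x": 1,"y": 0,"z": 0,"rx": 0,"ry": 0,"rz": 0},
    {"x": 1,"y": 0,"z": 0,"rx": 0,"ry": 0,"rz": 0},
    {"x": 1,"y": 0,"z": 0,"rx": 0,"ry": 0,"rz": 0},
    {"x": 1,"y": 0,"z": 0,"rx": 0,"ry": 0,"rz": 0},
    {"x": 1,"y": 0,"z": 0,"rx": 0,"ry": 0,"rz": 0},
    {"x": 1,"y": 0,"z": 0,"rx": 0,"ry": 0,"rz": 0},
    {"x": 1,"y": 0,"z": 0,"rx": 0,"ry": 0,"rz": 0},
    {"x": 1,"y": 0,"z": 0,"rx": 0,"ry": 0,"rz": 0},
    {"x": 1,"y": 0,"z": 0,"rx": 0,"ry": 0,"rz": 0}
  ]
}}

```text
clock: 21.3
tool_pos: [0.5051, -0.1373, 0.1599]
orientation: [179.9, 0.0, -90.1]
force: [-0.3, 0.5, -2.5]
opening: 0.048
gripper_force: 29.8
```

{"name": "play_rows", "arguments": {
  "motion": [
    {"x": 1,"y": 0,"z": 0,"rx": 0,"ry": 0,"rz": 0},
    {"x": 1,"y": 0,"z": 0,"rx": 0,"ry": 0,"rz": 0},
    {"x": 1,"y": 0,"z": 0,"rx": 0,"ry": 0,"rz": 0},
    {"x": 1,"y": 0,"z": 0,"rx": 0,"ry": 0,"rz": 0},
    {"x": 1,"y": 0,"z": 0,"rx": 0,"ry": 0,"rz": 0},
    {"x": 1,"y": 0,"z": 0,"rx": 0,"ry": 0,"rz": 0},
    {"x": 0.8,"y": 0,"z": 0,"rx": 0,"ry": 0,"rz": 0},
    {"x": 0.5,"y": 0,"z": 0,"rx": 0,"ry": 0,"rz": 0},
    {"x": 0,"y": 0,"z": 0.3,"rx": 0,"ry": 0,"rz": 0},
    {"x": 0,"y": 0,"z": 1,"rx": 0,"ry": 0,"rz": 0},
    {"x": 0,"y": 0,"z": 1,"rx": 0,"ry": 0,"rz": 0},
    {"x": 0,"y": 0,"z": 0.8,"rx": 0,"ry": 0,"rz": 0},
    {"x": 0,"y": 0,"z": 0.4,"rx": 0,"ry": 0,"rz": 0},
    {"x": 0,"y": 0,"z": 0.25,"rx": 0,"ry": 0,"rz": 0},
    {"x": 0,"y": 0,"z": 0.15,"rx": 0,"ry": 0,"rz": 0},
    {"x": 0,"y": 0,"z": 0.08,"rx": 0,"ry": 0,"rz": 0},
    {"x": 0,"y": 0,"z": 0,"rx": 0,"ry": 0,"rz": 0}
  ]
}}

```text
clock: 23.42
tool_pos: [0.5071, -0.3179, 0.0618]
orientation: [-180.0, -0.0, -90.0]
force: [0.4, 0.6, -3.6]
opening: 0.0476
gripper_force: 29.8
```

{"name": "play_rows", "arguments": {
  "motion": [
    {"x": 0,"y": 0,"z": 0,"rx": 0,"ry": 0,"rz": 0},
    {"x": 0,"y": 0,"z": 0,"rx": 0,"ry": 0,"rz": 0},
    {"x": 0,"y": 0,"z": 0,"rx": 0,"ry": 0,"rz": 0},
    {"x": 0,"y": 0,"z": 0,"rx": 0,"ry": 0,"rz": 0}
  ],
  "fingers": 1
}}

```text
clock: 23.92
tool_pos: [0.507, -0.3179, 0.0617]
orientation: [-180.0, -0.0, -90.0]
force: [-0.3, -0.8, -0.5]
opening: 0.0821
gripper_force: 0.0
```

{"name": "play_rows", "arguments": {
  "motion": [
    {"x": 0,"y": 0,"z": -0.6,"rx": 0,"ry": 0,"rz": 0},
    {"x": 0,"y": 0,"z": -1,"rx": 0,"ry": 0,"rz": 0},
    {"x": 0,"y": 0,"z": -1,"rx": 0,"ry": 0,"rz": 0},
    {"x": 0,"y": 0,"z": -1,"rx": 0,"ry": 0,"rz": 0},
    {"x": -0.5,"y": 0,"z": -0.4,"rx": 0,"ry": 0,"rz": 0},
    {"x": -1,"y": 0,"z": 0,"rx": 0,"ry": 0,"rz": 0},
    {"x": -1,"y": 0,"z": 0,"rx": 0,"ry": 0,"rz": 0},
    {"x": -1,"y": 0,"z": 0,"rx": 0,"ry": 0,"rz": 0},
    {"x": -1,"y": 0,"z": 0,"rx": 0,"ry": 0,"rz": 0},
    {"x": -1,"y": 0,"z": 0,"rx": 0,"ry": 0,"rz": 0},
    {"x": -1,"y": 0,"z": 0,"rx": 0,"ry": 0,"rz": 0},
    {"x": -1,"y": 0,"z": 0,"rx": 0,"ry": 0,"rz": 0},
    {"x": -1,"y": 0,"z": 0,"rx": 0,"ry": 0,"rz": 0},
    {"x": -1,"y": 0,"z": 0,"rx": 0,"ry": 0,"rz": 0},
    {"x": -1,"y": 0,"z": 0,"rx": 0,"ry": 0,"rz": 0},
    {"x": -1,"y": 0,"z": 0,"rx": 0,"ry": 0,"rz": 0},
    {"x": -1,"y": 0,"z": 0,"rx": 0,"ry": 0,"rz": 0},
    {"x": -1,"y": 0,"z": 0,"rx": 0,"ry": 0,"rz": 0},
    {"x": -1,"y": 0,"z": 0,"rx": 0,"ry": 0,"rz": 0},
    {"x": -1,"y": 0,"z": 0,"rx": 0,"ry": 0,"rz": 0}
  ]
}}

```text
clock: 26.42
tool_pos: [0.5061, 0.0708, 0.1615]
orientation: [180.0, 0.0, -90.0]
force: [0.3, -0.2, -0.0]
opening: 0.0877
gripper_force: 0.0
```

{"name": "play_rows", "arguments": {
  "motion": [
    {"x": -1,"y": 0,"z": 0,"rx": 0,"ry": 0,"rz": 0},
    {"x": -1,"y": 0,"z": 0,"rx": 0,"ry": 0,"rz": 0},
    {"x": -1,"y": 0,"z": 0,"rx": 0,"ry": 0,"rz": 0},
    {"x": -1,"y": 0,"z": 0,"rx": 0,"ry": 0,"rz": 0},
    {"x": -1,"y": 0,"z": 0,"rx": 0,"ry": 0,"rz": 0},
    {"x": -1,"y": 0,"z": 0,"rx": 0,"ry": 0,"rz": 0},
    {"x": -1,"y": 0,"z": 0,"rx": 0,"ry": 0,"rz": 0},
    {"x": -1,"y": 0,"z": 0,"rx": 0,"ry": 0,"rz": 0},
    {"x": -1,"y": 0,"z": 0,"rx": 0,"ry": 0,"rz": 0},
    {"x": -1,"y": 0,"z": 0,"rx": 0,"ry": 0,"rz": 0},
    {"x": -0.8,"y": 0,"z": 0,"rx": 0,"ry": 0,"rz": 0},
    {"x": -0.5,"y": 0,"z": 0,"rx": 0,"ry": 0,"rz": 0},
    {"x": 0,"y": 0,"z": 0,"rx": 0,"ry": 0,"rz": 0}
  ]
}}

```text
clock: 28.05
tool_pos: [0.5068, 0.3528, 0.1613]
orientation: [180.0, -0.0, -90.0]
force: [0.1, -0.2, 0.2]
opening: 0.0878
gripper_force: 0.0
```

{"name": "play_rows", "arguments": {
  "motion": [
    {"x": 0,"y": 0,"z": 1,"rx": 0,"ry": 0,"rz": 0},
    {"x": 0,"y": 0,"z": 1,"rx": 0,"ry": 0,"rz": 0},
    {"x": 0,"y": 0,"z": 1,"rx": 0,"ry": 0,"rz": 0},
    {"x": 0,"y": 0,"z": 0.8,"rx": 0,"ry": 0,"rz": 0},
    {"x": 0,"y": 0,"z": 0.5,"rx": 0,"ry": 0,"rz": 0},
    {"x": 0,"y": 0,"z": 0.3,"rx": 0,"ry": 0,"rz": 0},
    {"x": 0,"y": 0,"z": 0,"rx": 0,"ry": 0,"rz": 0}
  ]
}}

```text
clock: 28.92
tool_pos: [0.5069, 0.3519, 0.0465]
orientation: [180.0, -0.0, -90.0]
force: [-0.2, 0.5, -0.6]
opening: 0.0873
gripper_force: 0.0
```

{"name": "play_rows", "arguments": {
  "motion": [
    {"x": 0,"y": 0,"z": 0,"rx": 0,"ry": 0,"rz": 0},
    {"x": 0,"y": 0,"z": 0,"rx": 0,"ry": 0,"rz": 0},
    {"x": 0,"y": 0,"z": 0,"rx": 0,"ry": 0,"rz": 0},
    {"x": 0,"y": 0,"z": 0,"rx": 0,"ry": 0,"rz": 0},
    {"x": 0,"y": 0,"z": 0,"rx": 0,"ry": 0,"rz": 0},
    {"x": 0,"y": 0,"z": 0,"rx": 0,"ry": 0,"rz": 0}
  ],
  "fingers": -1
}}

```text
clock: 29.68
tool_pos: [0.5074, 0.3525, 0.0471]
orientation: [-179.9, 0.0, -90.0]
force: [1.1, -1.4, 3.8]
opening: 0.0608
gripper_force: 30.0
```

{"name": "play_rows", "arguments": {
  "motion": [
    {"x": 0,"y": 0,"z": -0.5,"rx": 0,"ry": 0,"rz": 0},
    {"x": 0,"y": 0,"z": -1,"rx": 0,"ry": 0,"rz": 0},
    {"x": 0,"y": 0,"z": -1,"rx": 0,"ry": 0,"rz": 0},
    {"x": 0,"y": 0,"z": -1,"rx": 0,"ry": 0,"rz": 0},
    {"x": 0,"y": 0,"z": -0.5,"rx": 0,"ry": 0,"rz": 0},
    {"x": 0.5,"y": -0.1,"z": 0,"rx": 0,"ry": 0,"rz": 0},
    {"x": 1,"y": -0.1,"z": 0,"rx": 0,"ry": 0,"rz": 0},
    {"x": 1,"y": -0.1,"z": 0,"rx": 0,"ry": 0,"rz": 0},
    {"x": 1,"y": -0.1,"z": 0,"rx": 0,"ry": 0,"rz": 0},
    {"x": 1,"y": -0.07,"z": 0,"rx": 0,"ry": 0,"rz": 0},
    {"x": 1,"y": 0,"z": 0,"rx": 0,"ry": 0,"rz": 0},
    {"x": 1,"y": 0,"z": 0,"rx": 0,"ry": 0,"rz": 0},
    {"x": 1,"y": 0,"z": 0,"rx": 0,"ry": 0,"rz": 0},
    {"x": 1,"y": 0,"z": 0,"rx": 0,"ry": 0,"rz": 0},
    {"x": 1,"y": 0,"z": 0,"rx": 0,"ry": 0,"rz": 0},
    {"x": 1,"y": 0,"z": 0,"rx": 0,"ry": 0,"rz": 0},
    {"x": 1,"y": 0,"z": 0,"rx": 0,"ry": 0,"rz": 0},
    {"x": 1,"y": 0,"z": 0,"rx": 0,"ry": 0,"rz": 0},
    {"x": 1,"y": 0,"z": 0,"rx": 0,"ry": 0,"rz": 0},
    {"x": 1,"y": 0,"z": 0,"rx": 0,"ry": 0,"rz": 0}
  ]
}}

```text
clock: 32.17
tool_pos: [0.5183, -0.0119, 0.1467]
orientation: [-180.0, 0.0, -90.0]
force: [0.2, 0.2, -3.1]
opening: 0.0608
gripper_force: 30.0
```

{"name": "play_rows", "arguments": {
  "motion": [
    {"x": 1,"y": 0,"z": 0,"rx": 0,"ry": 0,"rz": 0},
    {"x": 1,"y": 0,"z": 0,"rx": 0,"ry": 0,"rz": 0},
    {"x": 1,"y": 0,"z": 0,"rx": 0,"ry": 0,"rz": 0},
    {"x": 1,"y": 0,"z": 0,"rx": 0,"ry": 0,"rz": 0},
    {"x": 1,"y": 0,"z": 0,"rx": 0,"ry": 0,"rz": 0},
    {"x": 1,"y": 0,"z": 0,"rx": 0,"ry": 0,"rz": 0},
    {"x": 1,"y": 0,"z": 0,"rx": 0,"ry": 0,"rz": 0},
    {"x": 1,"y": 0,"z": 0,"rx": 0,"ry": 0,"rz": 0},
    {"x": 0.8,"y": 0,"z": 0,"rx": 0,"ry": 0,"rz": 0},
    {"x": 0.5,"y": 0,"z": 0,"rx": 0,"ry": 0,"rz": 0},
    {"x": 0,"y": 0,"z": 0.3,"rx": 0,"ry": 0,"rz": 0},
    {"x": 0,"y": 0,"z": 1,"rx": 0,"ry": 0,"rz": 0},
    {"x": 0,"y": 0,"z": 1,"rx": 0,"ry": 0,"rz": 0},
    {"x": 0,"y": 0,"z": 0.8,"rx": 0,"ry": 0,"rz": 0},
    {"x": 0,"y": 0,"z": 0.4,"rx": 0,"ry": 0,"rz": 0},
    {"x": 0,"y": 0,"z": 0.25,"rx": 0,"ry": 0,"rz": 0},
    {"x": 0,"y": 0,"z": 0.15,"rx": 0,"ry": 0,"rz": 0},
    {"x": 0,"y": 0,"z": 0.08,"rx": 0,"ry": 0,"rz": 0},
    {"x": 0,"y": 0,"z": 0,"rx": 0,"ry": 0,"rz": 0}
  ]
}}

```text
clock: 34.55
tool_pos: [0.5189, -0.2429, 0.0474]
orientation: [-180.0, -0.0, -90.0]
force: [0.7, 0.8, -3.2]
opening: 0.0607
gripper_force: 30.0
```

{"name": "play_rows", "arguments": {
  "motion": [
    {"x": 0,"y": 0,"z": 0,"rx": 0,"ry": 0,"rz": 0},
    {"x": 0,"y": 0,"z": 0,"rx": 0,"ry": 0,"rz": 0},
    {"x": 0,"y": 0,"z": 0,"rx": 0,"ry": 0,"rz": 0},
    {"x": 0,"y": 0,"z": -0.5,"rx": 0,"ry": 0,"rz": 0},
    {"x": 0,"y": 0,"z": -1,"rx": 0,"ry": 0,"rz": 0},
    {"x": 0,"y": 0,"z": -1,"rx": 0,"ry": 0,"rz": 0},
    {"x": 0,"y": 0,"z": -1,"rx": 0,"ry": 0,"rz": 0},
    {"x": 0,"y": 0,"z": -1,"rx": 0,"ry": 0,"rz": 0},
    {"x": 0,"y": 0,"z": -0.5,"rx": 0,"ry": 0,"rz": -0.95},
    {"x": 0,"y": 0,"z": 0,"rx": 0,"ry": 0,"rz": -1},
    {"x": 0,"y": 0,"z": 0,"rx": 0,"ry": 0,"rz": -1},
    {"x": 0,"y": 0,"z": 0,"rx": 0,"ry": 0,"rz": -1},
    {"x": 0,"y": 0,"z": 0,"rx": 0,"ry": 0,"rz": -1},
    {"x": 0,"y": 0,"z": 0,"rx": 0,"ry": 0,"rz": -1},
    {"x": 0,"y": 0,"z": 0,"rx": 0,"ry": 0,"rz": -1},
    {"x": 0,"y": 0,"z": 0,"rx": 0,"ry": 0,"rz": -1},
    {"x": 0,"y": 0,"z": 0,"rx": 0,"ry": 0,"rz": -1},
    {"x": 0,"y": 0,"z": 0,"rx": 0,"ry": 0,"rz": -1},
    {"x": 0,"y": 0,"z": 0,"rx": 0,"ry": 0,"rz": -1},
    {"x": 0,"y": 0,"z": 0,"rx": 0,"ry": 0,"rz": -1}
  ],
  "fingers": 1
}}

```text
clock: 37.05
tool_pos: [0.5188, -0.2429, 0.1731]
orientation: [-180.0, -0.0, -42.1]
force: [-0.3, -0.4, -0.4]
opening: 0.0877
gripper_force: 0.0
```

{"name": "play_rows", "arguments": {
  "motion": [
    {"x": 0,"y": 0,"z": 0,"rx": 0,"ry": 0,"rz": -1},
    {"x": 0,"y": 0,"z": 0,"rx": 0,"ry": 0,"rz": -1},
    {"x": 0,"y": 0,"z": 0,"rx": 0,"ry": 0,"rz": -1},
    {"x": 0,"y": 0,"z": 0,"rx": 0,"ry": 0,"rz": -1},
    {"x": 0,"y": 0,"z": 0,"rx": 0,"ry": 0,"rz": -1},
    {"x": 0,"y": 0,"z": 0,"rx": 0,"ry": 0,"rz": -1},
    {"x": 0,"y": 0,"z": 0,"rx": 0,"ry": 0,"rz": -1},
    {"x": 0,"y": 0,"z": 0,"rx": 0,"ry": 0,"rz": -1},
    {"x": 0,"y": 0,"z": 0,"rx": 0,"ry": 0,"rz": -1},
    {"x": 0,"y": 0,"z": 0,"rx": 0,"ry": 0,"rz": -1},
    {"x": 0,"y": 0,"z": 0,"rx": 0,"ry": 0,"rz": 0}
  ]
}}

```text
clock: 38.42
tool_pos: [0.5188, -0.2429, 0.173]
orientation: [180.0, -0.1, -2.2]
force: [0.3, -0.1, 0.4]
opening: 0.0875
gripper_force: 0.0
```

Run:
```python
from plant import cams,ctrl
import cv2
o=ctrl.get_obs(); print(o["clock"],o["tool_pos"].round(4),o["orientation"].round(2),o["joint_pos"].round(1))
im=cams.snapshot("scene"); cv2.imwrite("pics/s1.png",cv2.convertScaleAbs(im,alpha=1.5,beta=10))
im=cams.snapshot("top"); cv2.imwrite("pics/t2raw.png",im)
```

```text
38.425 [ 0.5188 -0.2429  0.173 ] [ 1.7999e+02 -5.0000e-02 -2.2100e+00] [ -5.5  13.3 -16.9   0.  -59.7  93.3]
```

View pics/s1.png

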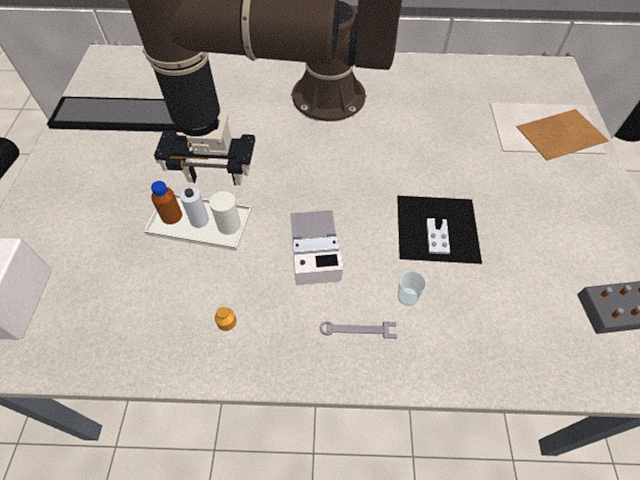

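The scene view shows the bottle, can and jar upright in the tray. The slide lies free on the mat, and the beaker, wrench and weight are untouched. Next is a wrist look at the dock, then at the slide.

{"name": "play_rows", "arguments": {
  "motion": [
    {"x": -0.26,"y": -0.98,"z": 0,"rx": 0,"ry": 0,"rz": 0},
    {"x": -0.26,"y": -0.98,"z": 0,"rx": 0,"ry": 0,"rz": 0},
    {"x": -0.26,"y": -0.98,"z": 0,"rx": 0,"ry": 0,"rz": 0},
    {"x": -0.26,"y": -0.98,"z": 0,"rx": 0,"ry": 0,"rz": 0},
    {"x": -0.26,"y": -0.98,"z": 0,"rx": 0,"ry": 0,"rz": 0},
    {"x": -0.26,"y": -0.98,"z": 0,"rx": 0,"ry": 0,"rz": 0},
    {"x": -0.26,"y": -0.98,"z": 0,"rx": 0,"ry": 0,"rz": 0},
    {"x": -0.26,"y": -0.98,"z": 0,"rx": 0,"ry": 0,"rz": 0},
    {"x": -0.26,"y": -0.98,"z": 0,"rx": 0,"ry": 0,"rz": 0},
    {"x": 0,"y": 0,"z": 0,"rx": 0,"ry": 0,"rz": 0}
  ]
}}

```text
clock: 39.78
tool_pos: [0.4686, -0.0191, 0.1725]
orientation: [-180.0, -0.0, -2.1]
force: [-0.7, 0.3, 0.0]
opening: 0.0879
gripper_force: 0.0
```

```bash
python3 look.py w4
```

```text
39.775 [ 0.4686 -0.0191  0.1725] [-1.7998e+02 -4.0000e-02 -2.1400e+00] [ 21.8   3.5 -29.   -0.  -57.5  66.1] 0.08789016075464677 [-0.7  0.3  0. ]
```

{"name": "play_rows", "arguments": {
  "motion": [
    {"x": -0.13,"y": -0.95,"z": 0,"rx": 0,"ry": 0,"rz": 0},
    {"x": -0.13,"y": -0.95,"z": 0,"rx": 0,"ry": 0,"rz": 0},
    {"x": -0.13,"y": -0.95,"z": 0,"rx": 0,"ry": 0,"rz": 0},
    {"x": -0.13,"y": -0.95,"z": 0,"rx": 0,"ry": 0,"rz": 0},
    {"x": -0.13,"y": -0.95,"z": 0,"rx": 0,"ry": 0,"rz": 0},
    {"x": -0.13,"y": -0.95,"z": 0,"rx": 0,"ry": 0,"rz": 0},
    {"x": -0.13,"y": -0.95,"z": 0,"rx": 0,"ry": 0,"rz": 0},
    {"x": -0.13,"y": -0.95,"z": 0,"rx": 0,"ry": 0,"rz": 0},
    {"x": -0.13,"y": -0.95,"z": 0,"rx": 0,"ry": 0,"rz": 0},
    {"x": -0.13,"y": -0.95,"z": 0,"rx": 0,"ry": 0,"rz": 0},
    {"x": -0.13,"y": -0.95,"z": 0,"rx": 0,"ry": 0,"rz": 0},
    {"x": -0.13,"y": -0.95,"z": 0,"rx": 0,"ry": 0,"rz": 0},
    {"x": -0.13,"y": -0.95,"z": 0,"rx": 0,"ry": 0,"rz": 0},
    {"x": 0,"y": 0,"z": 0,"rx": 0,"ry": 0,"rz": 0}
  ]
}}

```text
clock: 41.58
tool_pos: [0.4382, 0.2917, 0.1718]
orientation: [180.0, 0.0, -2.1]
force: [-0.3, 0.4, 0.6]
opening: 0.0878
gripper_force: 0.0
```

```bash
python3 look.py w5
python3 - <<'E'
import cv2,numpy as np
a=cv2.imread("pics/w4.png")[:300,80:560]; b=cv2.imread("pics/w5.png")[:300,80:560]
cv2.imwrite("pics/w45.png",np.vstack([cv2.convertScaleAbs(a,alpha=.8),b]))
E
```

```text
41.575 [0.4382 0.2917 0.1718] [179.99   0.    -2.1 ] [ 55.    9.1 -22.5   0.  -58.4  32.9] 0.08784556253734188 [-0.3  0.4  0.6]
```

View pics/w45.png

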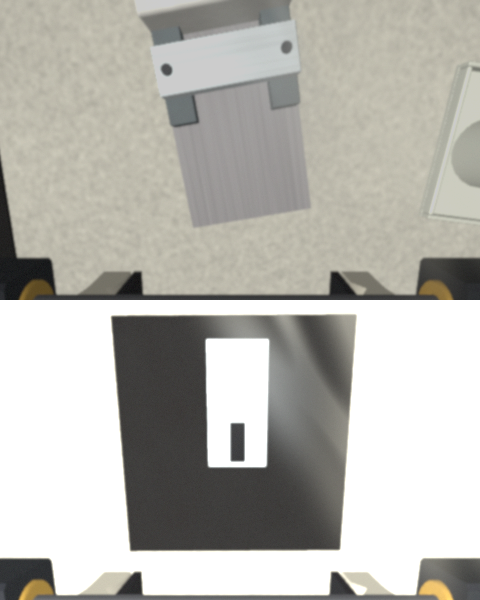

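The dock view shows the floor's front corners at (273,227) and (390,207), and the bar's near edge from (243,97) to (379,73). In the slide view the plate spans (285–349, 38–167) and the tab (311–324, 123–161).

Run:
```python
import json
from h import *
W=json.load(open("w4.json"))
ang=lambda a,b: np.degrees(np.arctan2(*(a-b)[[1,0]]))
f=onz(W,[[273,227],[390,207]],.006); b=onz(W,[[243,97],[379,73]],.046); r=onz(W,[[278,121],[352,108]],.028)
for n,q,s in (("floor",f,.110),("bar",b,0),("rails",r,.02)):
    y=q[0]-q[1]; w=np.linalg.norm(y); y/=w; x=np.array([y[1],-y[0],0]); print(n,"w",w.round(4),"yaw",np.degrees(np.arctan2(x[1],x[0])).round(2),"origin",(q.mean(0)+s*x).round(4))
W=json.load(open("w5.json")); im=cv2.imread("pics/w5raw.png"); g=cv2.GaussianBlur(cv2.cvtColor(im,cv2.COLOR_BGR2GRAY),(3,3),0)
roi=g[20:190,270:370]
m=(roi>150).astype(np.uint8); cs,_=cv2.findContours(m,cv2.RETR_EXTERNAL,cv2.CHAIN_APPROX_NONE); k=max(cs,key=cv2.contourArea)
P=onz(W,k[:,0]+[270,20],.014)[:,:2]; R1=cv2.minAreaRect((P*1000).astype(np.float32)); print("plate",R1)
sub=g[115:170,300:335]; m=(sub<90).astype(np.uint8); cs,_=cv2.findContours(m,cv2.RETR_EXTERNAL,cv2.CHAIN_APPROX_NONE); k=max(cs,key=cv2.contourArea)
P=onz(W,k[:,0]+[300,115],.044)[:,:2]; print("tab",cv2.minAreaRect((P*1000).astype(np.float32)))
```

```text
floor w 0.1091 yaw 7.75 origin [ 0.5778 -0.0186  0.006 ]
bar w 0.1018 yaw 7.19 origin [ 0.5765 -0.0194  0.046 ]
rails w 0.06 yaw 7.33 origin [ 0.577  -0.0193  0.028 ]
plate ((535.0364379882812, 286.9836730957031), (49.622779846191406, 99.31339263916016), 87.90658569335938)
tab ((505.4466552734375, 288.0688171386719), (9.348896026611328, 27.5263614654541), 87.89737701416016)
```

{"name": "play_rows", "arguments": {
  "motion": [
    {"x": 0.67,"y": 0.01,"z": 0.3,"rx": 0,"ry": 0,"rz": 0},
    {"x": 0.67,"y": 0.01,"z": 0.6,"rx": 0,"ry": 0,"rz": 0},
    {"x": 0.67,"y": 0.01,"z": 0.8,"rx": 0,"ry": 0,"rz": 0},
    {"x": 0.67,"y": 0.01,"z": 1,"rx": 0,"ry": 0,"rz": 0},
    {"x": 0,"y": 0,"z": 1,"rx": 0,"ry": 0,"rz": 0},
    {"x": 0,"y": 0,"z": 1,"rx": 0,"ry": 0,"rz": 0},
    {"x": 0,"y": 0,"z": 0.6,"rx": 0,"ry": 0,"rz": 0},
    {"x": 0,"y": 0,"z": 0.4,"rx": 0,"ry": 0,"rz": 0},
    {"x": 0,"y": 0,"z": 0.25,"rx": 0,"ry": 0,"rz": 0},
    {"x": 0,"y": 0,"z": 0.1,"rx": 0,"ry": 0,"rz": 0},
    {"x": 0,"y": 0,"z": 0,"rx": 0,"ry": 0,"rz": 0}
  ]
}}

```text
clock: 43.0
tool_pos: [0.5054, 0.2866, 0.0212]
orientation: [-180.0, -0.0, -2.2]
force: [0.1, 0.8, -0.5]
opening: 0.0877
gripper_force: 0.0
```

{"name": "play_rows", "arguments": {
  "motion": [
    {"x": 0,"y": 0,"z": 0,"rx": 0,"ry": 0,"rz": 0},
    {"x": 0,"y": 0,"z": 0,"rx": 0,"ry": 0,"rz": 0},
    {"x": 0,"y": 0,"z": 0,"rx": 0,"ry": 0,"rz": 0},
    {"x": 0,"y": 0,"z": 0,"rx": 0,"ry": 0,"rz": 0},
    {"x": 0,"y": 0,"z": 0,"rx": 0,"ry": 0,"rz": 0},
    {"x": 0,"y": 0,"z": 0,"rx": 0,"ry": 0,"rz": 0},
    {"x": 0,"y": 0,"z": 0,"rx": 0,"ry": 0,"rz": 0},
    {"x": 0,"y": 0,"z": 0,"rx": 0,"ry": 0,"rz": 0}
  ],
  "fingers": -1
}}

```text
clock: 44.0
tool_pos: [0.5052, 0.2864, 0.0208]
orientation: [-180.0, -0.0, -2.2]
force: [-0.4, 0.5, -0.3]
opening: 0.0133
gripper_force: 0.2
```

{"name": "play_rows", "arguments": {
  "motion": [
    {"x": 0,"y": 0,"z": 0,"rx": 0,"ry": 0,"rz": 0},
    {"x": 0,"y": 0,"z": 0,"rx": 0,"ry": 0,"rz": 0},
    {"x": 0,"y": 0,"z": -0.4,"rx": 0,"ry": 0,"rz": 0},
    {"x": 0,"y": 0,"z": -0.8,"rx": 0,"ry": 0,"rz": 0},
    {"x": 0,"y": 0,"z": -0.8,"rx": 0,"ry": 0,"rz": -0.5},
    {"x": 0,"y": 0,"z": -0.4,"rx": 0,"ry": 0,"rz": -0.6},
    {"x": 0,"y": 0,"z": 0,"rx": 0,"ry": 0,"rz": -0.6},
    {"x": 0,"y": 0,"z": 0,"rx": 0,"ry": 0,"rz": -0.62},
    {"x": 0,"y": 0,"z": 0,"rx": 0,"ry": 0,"rz": 0}
  ]
}}

```text
clock: 45.12
tool_pos: [0.5051, 0.2862, 0.0813]
orientation: [-180.0, -0.0, 7.1]
force: [-0.1, 0.3, -1.8]
opening: 0.0117
gripper_force: 29.9
```

{"name": "play_rows", "arguments": {
  "motion": [
    {"x": -0.22,"y": 0.5,"z": 0,"rx": 0,"ry": 0,"rz": 0},
    {"x": -0.22,"y": 1,"z": 0,"rx": 0,"ry": 0,"rz": 0},
    {"x": -0.22,"y": 1,"z": 0,"rx": 0,"ry": 0,"rz": 0},
    {"x": -0.22,"y": 1,"z": 0,"rx": 0,"ry": 0,"rz": 0},
    {"x": -0.22,"y": 1,"z": 0,"rx": 0,"ry": 0,"rz": 0},
    {"x": -0.22,"y": 1,"z": 0,"rx": 0,"ry": 0,"rz": 0},
    {"x": -0.22,"y": 1,"z": 0,"rx": 0,"ry": 0,"rz": 0},
    {"x": -0.22,"y": 1,"z": 0,"rx": 0,"ry": 0,"rz": 0},
    {"x": -0.22,"y": 1,"z": 0,"rx": 0,"ry": 0,"rz": 0},
    {"x": -0.22,"y": 1,"z": 0,"rx": 0,"ry": 0,"rz": 0},
    {"x": -0.22,"y": 1,"z": 0,"rx": 0,"ry": 0,"rz": 0},
    {"x": -0.22,"y": 1,"z": 0,"rx": 0,"ry": 0,"rz": 0},
    {"x": -0.22,"y": 0.7,"z": 0,"rx": 0,"ry": 0,"rz": 0},
    {"x": -0.22,"y": 0.3,"z": 0,"rx": 0,"ry": 0,"rz": 0},
    {"x": 0,"y": 0,"z": 0,"rx": 0,"ry": 0,"rz": 0},
    {"x": 0,"y": 0,"z": 0,"rx": 0,"ry": 0,"rz": 0}
  ]
}}

```text
clock: 47.12
tool_pos: [0.4676, -0.0329, 0.0809]
orientation: [-180.0, -0.0, 7.1]
force: [-0.7, -0.4, -1.1]
opening: 0.0119
gripper_force: 29.9
```

```bash
python3 look.py w6
```

```text
47.125 [ 0.4676 -0.0329  0.0809] [-1.80e+02 -3.00e-02  7.11e+00] [ 20.1  10.  -35.8   0.  -44.2  77. ] 0.011907238725939408 [-0.7 -0.4 -1.1]
```

View pics/w6.png

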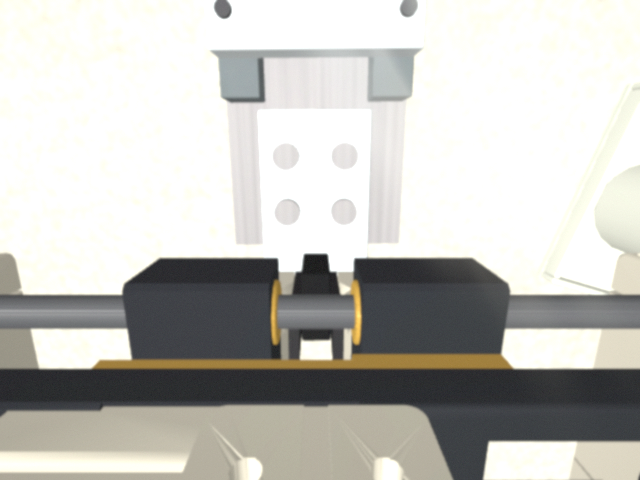

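The slide is held square and centred between the rails: plate columns 258–371, rails' inner edges 262–370. I'm lowering it.

{"name": "play_rows", "arguments": {
  "motion": [
    {"x": 0,"y": 0,"z": 0.5,"rx": 0,"ry": 0,"rz": 0},
    {"x": 0,"y": 0,"z": 0.8,"rx": 0,"ry": 0,"rz": 0},
    {"x": 0,"y": 0,"z": 0.5,"rx": 0,"ry": 0,"rz": 0},
    {"x": 0,"y": 0,"z": 0.3,"rx": 0,"ry": 0,"rz": 0},
    {"x": 0,"y": 0,"z": 0.16,"rx": 0,"ry": 0,"rz": 0},
    {"x": 0,"y": 0,"z": 0,"rx": 0,"ry": 0,"rz": 0},
    {"x": 0,"y": 0,"z": 0,"rx": 0,"ry": 0,"rz": 0}
  ]
}}

```text
clock: 48.05
tool_pos: [0.4677, -0.0332, 0.0247]
orientation: [-180.0, -0.0, 7.1]
force: [-0.7, -0.8, -2.0]
opening: 0.0119
gripper_force: 29.9
```

{"name": "play_rows", "arguments": {
  "motion": [
    {"x": 0.3,"y": 0,"z": 0,"rx": 0,"ry": 0,"rz": 0},
    {"x": 0.4,"y": 0,"z": 0,"rx": 0,"ry": 0,"rz": 0},
    {"x": 0.4,"y": 0,"z": 0,"rx": 0,"ry": 0,"rz": 0},
    {"x": 0.4,"y": 0,"z": 0,"rx": 0,"ry": 0,"rz": 0},
    {"x": 0.3,"y": 0,"z": 0,"rx": 0,"ry": 0,"rz": 0},
    {"x": 0,"y": 0,"z": 0,"rx": 0,"ry": 0,"rz": 0}
  ]
}}

```text
clock: 48.8
tool_pos: [0.5125, -0.0277, 0.0241]
orientation: [180.0, 0.0, 7.1]
force: [-0.0, 1.5, -1.3]
opening: 0.0118
gripper_force: 29.9
```

{"name": "play_rows", "arguments": {
  "motion": [
    {"x": 0,"y": 0,"z": 0.03,"rx": 0,"ry": 0,"rz": 0},
    {"x": 0.3,"y": 0,"z": 0,"rx": 0,"ry": 0,"rz": 0},
    {"x": 0.4,"y": 0,"z": 0,"rx": 0,"ry": 0,"rz": 0},
    {"x": 0.3,"y": 0,"z": 0,"rx": 0,"ry": 0,"rz": 0},
    {"x": 0.16,"y": 0,"z": 0,"rx": 0,"ry": 0,"rz": 0},
    {"x": 0,"y": 0,"z": 0,"rx": 0,"ry": 0,"rz": 0}
  ]
}}

```text
clock: 49.55
tool_pos: [0.5409, -0.0242, 0.0234]
orientation: [180.0, 0.0, 7.1]
force: [-0.3, 0.3, -0.5]
opening: 0.0119
gripper_force: 29.9
```

{"name": "play_rows", "arguments": {
  "motion": [
    {"x": 0.06,"y": 0,"z": 0,"rx": 0,"ry": 0,"rz": 0},
    {"x": 0.06,"y": 0,"z": 0,"rx": 0,"ry": 0,"rz": 0},
    {"x": 0,"y": 0,"z": 0,"rx": 0,"ry": 0,"rz": 0}
  ]
}}

```text
clock: 49.92
tool_pos: [0.5438, -0.0238, 0.0236]
orientation: [-180.0, -0.0, 7.1]
force: [0.2, 0.8, -2.1]
opening: 0.0119
gripper_force: 29.9
```

{"name": "play_rows", "arguments": {
  "motion": [
    {"x": 0.05,"y": 0,"z": 0.02,"rx": 0,"ry": 0,"rz": 0},
    {"x": 0.05,"y": 0,"z": 0,"rx": 0,"ry": 0,"rz": 0},
    {"x": 0.04,"y": 0,"z": 0,"rx": 0,"ry": 0,"rz": 0},
    {"x": 0,"y": 0,"z": 0,"rx": 0,"ry": 0,"rz": 0}
  ]
}}

```text
clock: 50.42
tool_pos: [0.5472, -0.0234, 0.023]
orientation: [180.0, 0.0, 7.1]
force: [-0.1, -0.4, -1.5]
opening: 0.0118
gripper_force: 29.9
```

{"name": "play_rows", "arguments": {
  "motion": [
    {"x": 0.04,"y": 0,"z": 0,"rx": 0,"ry": 0,"rz": 0},
    {"x": 0.04,"y": 0,"z": 0,"rx": 0,"ry": 0,"rz": 0},
    {"x": 0,"y": 0,"z": 0,"rx": 0,"ry": 0,"rz": 0}
  ]
}}

```text
clock: 50.8
tool_pos: [0.5474, -0.0236, 0.0228]
orientation: [180.0, 0.2, 7.1]
force: [-6.4, -0.5, 3.1]
opening: 0.0116
gripper_force: 29.9
```

{"name": "play_rows", "arguments": {
  "motion": [
    {"x": 0.03,"y": 0,"z": 0,"rx": 0,"ry": 0,"rz": 0},
    {"x": 0,"y": 0,"z": 0,"rx": 0,"ry": 0,"rz": 0}
  ]
}}

```text
clock: 51.05
tool_pos: [0.5474, -0.0236, 0.0228]
orientation: [180.0, 0.3, 7.1]
force: [-8.9, -0.5, 5.9]
opening: 0.0116
gripper_force: 29.9
```

{"name": "play_rows", "arguments": {
  "motion": [
    {"x": 0,"y": 0,"z": 0,"rx": 0,"ry": 0,"rz": 0},
    {"x": 0,"y": 0,"z": 0,"rx": 0,"ry": 0,"rz": 0},
    {"x": 0,"y": 0,"z": 0,"rx": 0,"ry": 0,"rz": 0}
  ],
  "fingers": -0.4
}}

```text
clock: 51.42
tool_pos: [0.5505, -0.0229, 0.0233]
orientation: [-180.0, -0.1, 7.1]
force: [-0.7, 0.6, 0.4]
opening: 0.026
gripper_force: 0.0
```

{"name": "play_rows", "arguments": {
  "motion": [
    {"x": 0,"y": 0,"z": -0.6,"rx": 0,"ry": 0,"rz": 0},
    {"x": 0,"y": 0,"z": -1,"rx": 0,"ry": 0,"rz": 0},
    {"x": -0.8,"y": 0,"z": 0,"rx": 0,"ry": 0,"rz": 0},
    {"x": -0.8,"y": 0,"z": 0,"rx": 0,"ry": 0,"rz": 0},
    {"x": 0,"y": 0,"z": 0,"rx": 0,"ry": 0,"rz": 0}
  ],
  "fingers": -1
}}

```text
clock: 52.05
tool_pos: [0.5096, -0.0281, 0.0642]
orientation: [-180.0, -0.1, 7.1]
force: [0.4, 1.1, 0.5]
opening: -0.0
gripper_force: 0.0
```

```bash
python3 look.py w7
```

```text
52.05 [ 0.5096 -0.0281  0.0642] [-1.7998e+02 -6.0000e-02  7.0900e+00] [ 18.9  14.9 -31.8  -0.  -43.2  78.2] -2.9739441817412985e-05 [0.4 1.1 0.5]
```

View pics/w7.png

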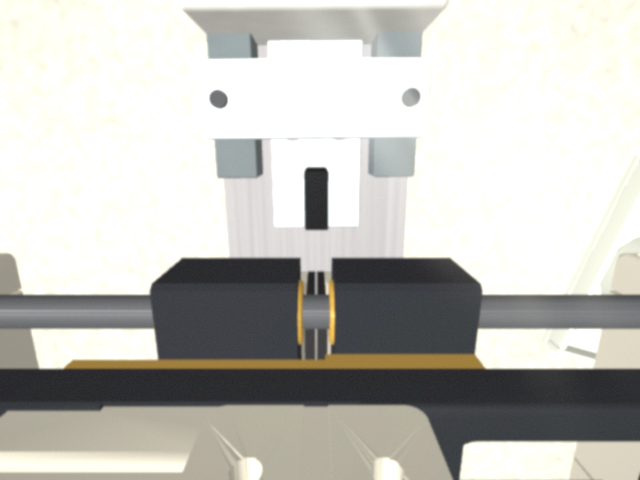

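The slide lies under the bar with its far end at the block's foot (row 40). I'll give it a gentle nudge behind the tab to make sure it is fully home.

{"name": "play_rows", "arguments": {
  "motion": [
    {"x": 0,"y": 0,"z": 0.6,"rx": 0,"ry": 0,"rz": 0},
    {"x": 0,"y": 0,"z": 0.5,"rx": 0,"ry": 0,"rz": 0},
    {"x": 0,"y": 0,"z": 0.26,"rx": 0,"ry": 0,"rz": 0},
    {"x": 0.3,"y": 0,"z": 0,"rx": 0,"ry": 0,"rz": 0},
    {"x": 0.14,"y": 0,"z": 0,"rx": 0,"ry": 0,"rz": 0},
    {"x": 0.06,"y": 0,"z": 0,"rx": 0,"ry": 0,"rz": 0},
    {"x": 0.04,"y": 0,"z": 0,"rx": 0,"ry": 0,"rz": 0},
    {"x": 0,"y": 0,"z": 0,"rx": 0,"ry": 0,"rz": 0}
  ]
}}

```text
clock: 53.1
tool_pos: [0.5232, -0.0264, 0.0292]
orientation: [-180.0, 0.0, 7.1]
force: [-1.8, 0.9, 1.4]
opening: 0.0007
gripper_force: 1.2
```

{"name": "play_rows", "arguments": {
  "motion": [
    {"x": 0.04,"y": 0,"z": 0,"rx": 0,"ry": 0,"rz": 0},
    {"x": 0.04,"y": 0,"z": 0,"rx": 0,"ry": 0,"rz": 0},
    {"x": 0,"y": 0,"z": 0,"rx": 0,"ry": 0,"rz": 0}
  ]
}}

```text
clock: 53.48
tool_pos: [0.5234, -0.0266, 0.0288]
orientation: [180.0, 0.2, 7.1]
force: [-7.9, 1.2, 6.0]
opening: 0.0003
gripper_force: 4.1
```

{"name": "play_rows", "arguments": {
  "motion": [
    {"x": -0.5,"y": 0,"z": 0,"rx": 0,"ry": 0,"rz": 0},
    {"x": 0,"y": 0,"z": -0.8,"rx": 0,"ry": 0,"rz": 0},
    {"x": 0,"y": 0,"z": -1,"rx": 0,"ry": 0,"rz": 0},
    {"x": 0,"y": 0,"z": -1,"rx": 0,"ry": 0,"rz": 1},
    {"x": 0,"y": 0,"z": -1,"rx": 0,"ry": 0,"rz": 1},
    {"x": 0,"y": 0,"z": -1,"rx": 0,"ry": 0,"rz": 1},
    {"x": 0,"y": 0,"z": -0.7,"rx": 0,"ry": 0,"rz": 1},
    {"x": 0,"y": 0,"z": 0,"rx": 0,"ry": 0,"rz": 1},
    {"x": 0,"y": 0,"z": 0,"rx": 0,"ry": 0,"rz": 1},
    {"x": 0,"y": 0,"z": 0,"rx": 0,"ry": 0,"rz": 1},
    {"x": 0,"y": 0,"z": 0,"rx": 0,"ry": 0,"rz": 1},
    {"x": 0,"y": 0,"z": 0,"rx": 0,"ry": 0,"rz": 1},
    {"x": 0,"y": 0,"z": 0,"rx": 0,"ry": 0,"rz": 1},
    {"x": 0,"y": 0,"z": 0,"rx": 0,"ry": 0,"rz": 1},
    {"x": 0,"y": 0,"z": 0,"rx": 0,"ry": 0,"rz": 1},
    {"x": 0,"y": 0,"z": 0,"rx": 0,"ry": 0,"rz": 1},
    {"x": 0,"y": 0,"z": 0,"rx": 0,"ry": 0,"rz": 1},
    {"x": 0,"y": 0,"z": 0,"rx": 0,"ry": 0,"rz": 1},
    {"x": 0,"y": 0,"z": 0,"rx": 0,"ry": 0,"rz": 1},
    {"x": 0,"y": 0,"z": 0,"rx": 0,"ry": 0,"rz": 1}
  ]
}}

```text
clock: 55.98
tool_pos: [0.5133, -0.0276, 0.1667]
orientation: [-179.9, -0.0, -61.0]
force: [1.2, -0.5, -0.2]
opening: 0.0003
gripper_force: 0.0
```

{"name": "play_rows", "arguments": {
  "motion": [
    {"x": 0,"y": 0,"z": 0,"rx": 0,"ry": 0,"rz": 1},
    {"x": 0,"y": 0,"z": 0,"rx": 0,"ry": 0,"rz": 1},
    {"x": 0,"y": 0,"z": 0,"rx": 0,"ry": 0,"rz": 1},
    {"x": 0,"y": 0,"z": 0,"rx": 0,"ry": 0,"rz": 1},
    {"x": 0,"y": 0,"z": 0,"rx": 0,"ry": 0,"rz": 1},
    {"x": 0,"y": 0,"z": 0,"rx": 0,"ry": 0,"rz": 1},
    {"x": 0,"y": 0,"z": 0,"rx": 0,"ry": 0,"rz": 1},
    {"x": 0,"y": 0,"z": 0,"rx": 0,"ry": 0,"rz": 0.27},
    {"x": 0,"y": 0,"z": 0,"rx": 0,"ry": 0,"rz": 0}
  ],
  "fingers": 1
}}

```text
clock: 57.1
tool_pos: [0.5132, -0.0276, 0.1667]
orientation: [-180.0, 0.0, -89.9]
force: [0.3, 0.9, 0.1]
opening: 0.0838
gripper_force: 0.0
```

{"name": "play_rows", "arguments": {
  "motion": [
    {"x": 1,"y": -0.1,"z": 0,"rx": 0,"ry": 0,"rz": 0},
    {"x": 1,"y": -0.13,"z": 0,"rx": 0,"ry": 0,"rz": 0},
    {"x": 1,"y": 0,"z": 0,"rx": 0,"ry": 0,"rz": 0},
    {"x": 1,"y": 0,"z": 0,"rx": 0,"ry": 0,"rz": 0},
    {"x": 1,"y": 0,"z": 0,"rx": 0,"ry": 0,"rz": 0},
    {"x": 1,"y": 0,"z": 0,"rx": 0,"ry": 0,"rz": 0},
    {"x": 1,"y": 0,"z": 0,"rx": 0,"ry": 0,"rz": 0},
    {"x": 1,"y": 0,"z": 0,"rx": 0,"ry": 0,"rz": 0},
    {"x": 0.41,"y": 0,"z": 0,"rx": 0,"ry": 0,"rz": 0},
    {"x": 0.2,"y": 0,"z": 0,"rx": 0,"ry": 0,"rz": 0},
    {"x": 0,"y": 0,"z": 1,"rx": 0,"ry": 0,"rz": 0},
    {"x": 0,"y": 0,"z": 1,"rx": 0,"ry": 0,"rz": 0},
    {"x": 0,"y": 0,"z": 1,"rx": 0,"ry": 0,"rz": 0},
    {"x": 0,"y": 0,"z": 0.9,"rx": 0,"ry": 0,"rz": 0},
    {"x": 0,"y": 0,"z": 0.5,"rx": 0,"ry": 0,"rz": 0},
    {"x": 0,"y": 0,"z": 0.25,"rx": 0,"ry": 0,"rz": 0},
    {"x": 0,"y": 0,"z": 0.13,"rx": 0,"ry": 0,"rz": 0},
    {"x": 0,"y": 0,"z": 0,"rx": 0,"ry": 0,"rz": 0}
  ]
}}

```text
clock: 59.35
tool_pos: [0.5193, -0.2429, 0.0475]
orientation: [-180.0, -0.0, -90.0]
force: [-1.2, 0.1, 0.6]
opening: 0.0879
gripper_force: 0.0
```

{"name": "play_rows", "arguments": {
  "motion": [
    {"x": 0,"y": 0,"z": 0,"rx": 0,"ry": 0,"rz": 0},
    {"x": 0,"y": 0,"z": 0,"rx": 0,"ry": 0,"rz": 0},
    {"x": 0,"y": 0,"z": 0,"rx": 0,"ry": 0,"rz": 0},
    {"x": 0,"y": 0,"z": 0,"rx": 0,"ry": 0,"rz": 0},
    {"x": 0,"y": 0,"z": 0,"rx": 0,"ry": 0,"rz": 0},
    {"x": 0,"y": 0,"z": 0,"rx": 0,"ry": 0,"rz": 0}
  ],
  "fingers": -1
}}

```text
clock: 60.1
tool_pos: [0.5194, -0.2429, 0.0473]
orientation: [-180.0, -0.0, -90.0]
force: [0.5, 0.7, 2.8]
opening: 0.0607
gripper_force: 30.0
```

{"name": "play_rows", "arguments": {
  "motion": [
    {"x": 0,"y": 0,"z": -0.5,"rx": 0,"ry": 0,"rz": 0},
    {"x": 0,"y": 0,"z": -1,"rx": 0,"ry": 0,"rz": 0},
    {"x": 0,"y": 0,"z": -1,"rx": 0,"ry": 0,"rz": 0},
    {"x": 0,"y": 0,"z": -1,"rx": 0,"ry": 0,"rz": 0},
    {"x": 0,"y": 0,"z": -0.5,"rx": 0,"ry": 0,"rz": 0},
    {"x": -0.5,"y": 0.1,"z": 0,"rx": 0,"ry": 0,"rz": 0},
    {"x": -1,"y": 0.1,"z": 0,"rx": 0,"ry": 0,"rz": 0},
    {"x": -1,"y": 0.1,"z": 0,"rx": 0,"ry": 0,"rz": 0},
    {"x": -1,"y": 0.1,"z": 0,"rx": 0,"ry": 0,"rz": 0},
    {"x": -1,"y": 0.1,"z": 0,"rx": 0,"ry": 0,"rz": 0},
    {"x": -1,"y": 0,"z": 0,"rx": 0,"ry": 0,"rz": 0},
    {"x": -1,"y": 0,"z": 0,"rx": 0,"ry": 0,"rz": 0},
    {"x": -1,"y": 0,"z": 0,"rx": 0,"ry": 0,"rz": 0},
    {"x": -1,"y": 0,"z": 0,"rx": 0,"ry": 0,"rz": 0},
    {"x": -1,"y": 0,"z": 0,"rx": 0,"ry": 0,"rz": 0},
    {"x": -1,"y": 0,"z": 0,"rx": 0,"ry": 0,"rz": 0},
    {"x": -1,"y": 0,"z": 0,"rx": 0,"ry": 0,"rz": 0},
    {"x": -1,"y": 0,"z": 0,"rx": 0,"ry": 0,"rz": 0},
    {"x": -1,"y": 0,"z": 0,"rx": 0,"ry": 0,"rz": 0},
    {"x": -1,"y": 0,"z": 0,"rx": 0,"ry": 0,"rz": 0}
  ]
}}

```text
clock: 62.6
tool_pos: [0.505, 0.1204, 0.1458]
orientation: [179.9, -0.1, -90.0]
force: [0.0, -0.3, -2.1]
opening: 0.0612
gripper_force: 30.0
```

{"name": "play_rows", "arguments": {
  "motion": [
    {"x": -1,"y": 0,"z": 0,"rx": 0,"ry": 0,"rz": 0},
    {"x": -1,"y": 0,"z": 0,"rx": 0,"ry": 0,"rz": 0},
    {"x": -1,"y": 0,"z": 0,"rx": 0,"ry": 0,"rz": 0},
    {"x": -1,"y": 0,"z": 0,"rx": 0,"ry": 0,"rz": 0},
    {"x": -1,"y": 0,"z": 0,"rx": 0,"ry": 0,"rz": 0},
    {"x": -1,"y": 0,"z": 0,"rx": 0,"ry": 0,"rz": 0},
    {"x": -1,"y": 0,"z": 0,"rx": 0,"ry": 0,"rz": 0},
    {"x": -1,"y": 0,"z": 0,"rx": 0,"ry": 0,"rz": 0},
    {"x": -0.8,"y": 0,"z": 0,"rx": 0,"ry": 0,"rz": 0},
    {"x": -0.5,"y": 0,"z": 0,"rx": 0,"ry": 0,"rz": 0},
    {"x": 0,"y": 0,"z": 0,"rx": 0,"ry": 0,"rz": 0},
    {"x": 0,"y": 0,"z": 0.5,"rx": 0,"ry": 0,"rz": 0},
    {"x": 0,"y": 0,"z": 1,"rx": 0,"ry": 0,"rz": 0},
    {"x": 0,"y": 0,"z": 1,"rx": 0,"ry": 0,"rz": 0},
    {"x": 0,"y": 0,"z": 0.6,"rx": 0,"ry": 0,"rz": 0},
    {"x": 0,"y": 0,"z": 0,"rx": 0,"ry": 0,"rz": 0}
  ]
}}

```text
clock: 64.6
tool_pos: [0.506, 0.351, 0.0683]
orientation: [179.9, -0.1, -90.0]
force: [0.2, 0.2, -1.9]
opening: 0.0609
gripper_force: 30.0
```

{"name": "play_rows", "arguments": {
  "motion": [
    {"x": -0.05,"y": -0.04,"z": 0.4,"rx": 0,"ry": 0,"rz": 0},
    {"x": 0,"y": 0,"z": 0.25,"rx": 0,"ry": 0,"rz": 0},
    {"x": 0,"y": 0,"z": 0.13,"rx": 0,"ry": 0,"rz": 0},
    {"x": 0,"y": 0,"z": 0.06,"rx": 0,"ry": 0,"rz": 0},
    {"x": 0,"y": 0,"z": 0,"rx": 0,"ry": 0,"rz": 0}
  ]
}}

```text
clock: 65.22
tool_pos: [0.5075, 0.3535, 0.0486]
orientation: [-180.0, 0.0, -90.0]
force: [0.8, 0.6, -3.2]
opening: 0.0608
gripper_force: 30.0
```

{"name": "play_rows", "arguments": {
  "motion": [
    {"x": 0,"y": 0,"z": 0,"rx": 0,"ry": 0,"rz": 0},
    {"x": 0,"y": 0,"z": 0,"rx": 0,"ry": 0,"rz": 0},
    {"x": 0,"y": 0,"z": 0,"rx": 0,"ry": 0,"rz": 0},
    {"x": 0,"y": 0,"z": 0,"rx": 0,"ry": 0,"rz": 0}
  ],
  "fingers": 1
}}

```text
clock: 65.72
tool_pos: [0.5076, 0.3535, 0.0488]
orientation: [-180.0, 0.0, -90.0]
force: [-0.3, 0.1, -0.8]
opening: 0.0872
gripper_force: 0.0
```

{"name": "play_rows", "arguments": {
  "motion": [
    {"x": 0,"y": 0,"z": -0.6,"rx": 0,"ry": 0,"rz": 0},
    {"x": 0,"y": 0,"z": -1,"rx": 0,"ry": 0,"rz": 0},
    {"x": 0,"y": 0,"z": -1,"rx": 0,"ry": 0,"rz": 0},
    {"x": 0,"y": 0,"z": -1,"rx": 0,"ry": 0,"rz": 0},
    {"x": 0.5,"y": 0,"z": -1,"rx": 0,"ry": 0,"rz": 0},
    {"x": 1,"y": 0,"z": 0,"rx": 0,"ry": 0,"rz": 0},
    {"x": 1,"y": 0,"z": 0,"rx": 0,"ry": 0,"rz": 0},
    {"x": 1,"y": 0,"z": 0,"rx": 0,"ry": 0,"rz": 0},
    {"x": 1,"y": 0,"z": 0,"rx": 0,"ry": 0,"rz": 0},
    {"x": 1,"y": 0,"z": 0,"rx": 0,"ry": 0,"rz": 0},
    {"x": 1,"y": 0,"z": 0,"rx": 0,"ry": 0,"rz": 0},
    {"x": 1,"y": 0,"z": 0,"rx": 0,"ry": 0,"rz": 0},
    {"x": 1,"y": 0,"z": 0,"rx": 0,"ry": 0,"rz": 0},
    {"x": 1,"y": 0,"z": 0,"rx": 0,"ry": 0,"rz": 0},
    {"x": 1,"y": 0,"z": 0,"rx": 0,"ry": 0,"rz": 0},
    {"x": 1,"y": 0,"z": 0,"rx": 0,"ry": 0,"rz": 0},
    {"x": 1,"y": 0,"z": 0,"rx": 0,"ry": 0,"rz": 0},
    {"x": 1,"y": 0,"z": 0,"rx": 0,"ry": 0,"rz": 0},
    {"x": 1,"y": 0,"z": 0,"rx": 0,"ry": 0,"rz": 0},
    {"x": 1,"y": 0,"z": 0,"rx": 0,"ry": 0,"rz": 0}
  ]
}}

```text
clock: 68.22
tool_pos: [0.5071, -0.0357, 0.1635]
orientation: [-180.0, -0.0, -90.0]
force: [0.4, 0.5, 0.0]
opening: 0.0876
gripper_force: 0.0
```

{"name": "play_rows", "arguments": {
  "motion": [
    {"x": 1,"y": 0,"z": 0,"rx": 0,"ry": 0,"rz": 0},
    {"x": 1,"y": 0,"z": 0,"rx": 0,"ry": 0,"rz": 0},
    {"x": 1,"y": 0,"z": 0,"rx": 0,"ry": 0,"rz": 0},
    {"x": 1,"y": 0,"z": 0,"rx": 0,"ry": 0,"rz": 0},
    {"x": 1,"y": 0,"z": 0,"rx": 0,"ry": 0,"rz": 0},
    {"x": 1,"y": 0,"z": 0,"rx": 0,"ry": 0,"rz": 0},
    {"x": 1,"y": 0,"z": 0,"rx": 0,"ry": 0,"rz": 0},
    {"x": 1,"y": 0,"z": 0,"rx": 0,"ry": 0,"rz": 0},
    {"x": 1,"y": 0,"z": 0,"rx": 0,"ry": 0,"rz": 0},
    {"x": 1,"y": 0,"z": 0,"rx": 0,"ry": 0,"rz": 0},
    {"x": 0.9,"y": 0,"z": 0,"rx": 0,"ry": 0,"rz": 0},
    {"x": 0.46,"y": 0,"z": 0,"rx": 0,"ry": 0,"rz": 0},
    {"x": 0,"y": 0,"z": 0,"rx": 0,"ry": 0,"rz": 0}
  ]
}}

```text
clock: 69.85
tool_pos: [0.507, -0.3188, 0.1633]
orientation: [180.0, 0.0, -90.1]
force: [0.6, -0.5, -0.3]
opening: 0.0878
gripper_force: 0.0
```

{"name": "play_rows", "arguments": {
  "motion": [
    {"x": -0.03,"y": 0,"z": 1,"rx": 0,"ry": 0,"rz": 0},
    {"x": 0,"y": 0,"z": 1,"rx": 0,"ry": 0,"rz": 0},
    {"x": 0,"y": 0,"z": 1,"rx": 0,"ry": 0,"rz": 0},
    {"x": 0,"y": 0,"z": 0.6,"rx": 0,"ry": 0,"rz": 0},
    {"x": 0,"y": 0,"z": 0.3,"rx": 0,"ry": 0,"rz": 0},
    {"x": 0,"y": 0,"z": 0.16,"rx": 0,"ry": 0,"rz": 0},
    {"x": 0,"y": 0,"z": 0,"rx": 0,"ry": 0,"rz": 0}
  ]
}}

```text
clock: 70.72
tool_pos: [0.5078, -0.3174, 0.0624]
orientation: [-180.0, -0.0, -90.0]
force: [-0.2, 0.5, -0.3]
opening: 0.088
gripper_force: 0.0
```

{"name": "play_rows", "arguments": {
  "motion": [
    {"x": 0,"y": 0,"z": 0,"rx": 0,"ry": 0,"rz": 0},
    {"x": 0,"y": 0,"z": 0,"rx": 0,"ry": 0,"rz": 0},
    {"x": 0,"y": 0,"z": 0,"rx": 0,"ry": 0,"rz": 0},
    {"x": 0,"y": 0,"z": 0,"rx": 0,"ry": 0,"rz": 0},
    {"x": 0,"y": 0,"z": 0,"rx": 0,"ry": 0,"rz": 0},
    {"x": 0,"y": 0,"z": 0,"rx": 0,"ry": 0,"rz": 0}
  ],
  "fingers": -1
}}

```text
clock: 71.47
tool_pos: [0.5076, -0.3173, 0.0621]
orientation: [-180.0, -0.0, -90.0]
force: [1.1, 0.3, 0.7]
opening: 0.0475
gripper_force: 30.0
```

{"name": "play_rows", "arguments": {
  "motion": [
    {"x": 0,"y": 0,"z": -0.5,"rx": 0,"ry": 0,"rz": 0},
    {"x": 0,"y": 0,"z": -1,"rx": 0,"ry": 0,"rz": 0},
    {"x": 0,"y": 0,"z": -1,"rx": 0,"ry": 0,"rz": 0},
    {"x": 0,"y": 0,"z": -1,"rx": 0,"ry": 0,"rz": 0},
    {"x": 0,"y": 0,"z": -0.5,"rx": 0,"ry": 0,"rz": 0},
    {"x": -0.5,"y": 0.11,"z": 0,"rx": 0,"ry": 0,"rz": 0},
    {"x": -1,"y": 0,"z": 0,"rx": 0,"ry": 0,"rz": 0},
    {"x": -1,"y": 0,"z": 0,"rx": 0,"ry": 0,"rz": 0},
    {"x": -1,"y": 0,"z": 0,"rx": 0,"ry": 0,"rz": 0},
    {"x": -1,"y": 0,"z": 0,"rx": 0,"ry": 0,"rz": 0},
    {"x": -1,"y": 0,"z": 0,"rx": 0,"ry": 0,"rz": 0},
    {"x": -1,"y": 0,"z": 0,"rx": 0,"ry": 0,"rz": 0},
    {"x": -1,"y": 0,"z": 0,"rx": 0,"ry": 0,"rz": 0},
    {"x": -1,"y": 0,"z": 0,"rx": 0,"ry": 0,"rz": 0},
    {"x": -1,"y": 0,"z": 0,"rx": 0,"ry": 0,"rz": 0},
    {"x": -1,"y": 0,"z": 0,"rx": 0,"ry": 0,"rz": 0},
    {"x": -1,"y": 0,"z": 0,"rx": 0,"ry": 0,"rz": 0},
    {"x": -1,"y": 0,"z": 0,"rx": 0,"ry": 0,"rz": 0},
    {"x": -1,"y": 0,"z": 0,"rx": 0,"ry": 0,"rz": 0},
    {"x": -1,"y": 0,"z": 0,"rx": 0,"ry": 0,"rz": 0}
  ]
}}

```text
clock: 73.97
tool_pos: [0.5033, 0.0461, 0.1609]
orientation: [179.9, -0.0, -90.0]
force: [1.1, 0.3, -3.2]
opening: 0.0476
gripper_force: 30.0
```

{"name": "play_rows", "arguments": {
  "motion": [
    {"x": -1,"y": 0,"z": 0,"rx": 0,"ry": 0,"rz": 0},
    {"x": -1,"y": 0,"z": 0,"rx": 0,"ry": 0,"rz": 0},
    {"x": -1,"y": 0,"z": 0,"rx": 0,"ry": 0,"rz": 0},
    {"x": -1,"y": 0,"z": 0,"rx": 0,"ry": 0,"rz": 0},
    {"x": -1,"y": 0,"z": 0,"rx": 0,"ry": 0,"rz": 0},
    {"x": -1,"y": 0,"z": 0,"rx": 0,"ry": 0,"rz": 0},
    {"x": -0.8,"y": 0,"z": 0,"rx": 0,"ry": 0,"rz": 0},
    {"x": -0.5,"y": 0,"z": 0,"rx": 0,"ry": 0,"rz": 0},
    {"x": 0,"y": 0,"z": 0,"rx": 0,"ry": 0,"rz": 0},
    {"x": 0,"y": 0,"z": 0.5,"rx": 0,"ry": 0,"rz": 0},
    {"x": 0,"y": 0,"z": 1,"rx": 0,"ry": 0,"rz": 0},
    {"x": 0,"y": 0,"z": 1,"rx": 0,"ry": 0,"rz": 0},
    {"x": 0,"y": 0,"z": 0.6,"rx": 0,"ry": 0,"rz": 0},
    {"x": 0,"y": 0,"z": 0.4,"rx": 0,"ry": 0,"rz": 0},
    {"x": 0,"y": 0,"z": 0.2,"rx": 0,"ry": 0,"rz": 0},
    {"x": 0,"y": 0,"z": 0,"rx": 0,"ry": 0,"rz": 0},
    {"x": 0,"y": 0,"z": 0,"rx": 0,"ry": 0,"rz": 0}
  ]
}}

```text
clock: 76.1
tool_pos: [0.5051, 0.228, 0.0702]
orientation: [-179.9, 0.0, -90.0]
force: [0.5, -0.3, -2.9]
opening: 0.0475
gripper_force: 30.0
```

{"name": "play_rows", "arguments": {
  "motion": [
    {"x": 0,"y": 0,"z": 0.2,"rx": 0,"ry": 0,"rz": 0},
    {"x": 0,"y": 0,"z": 0.1,"rx": 0,"ry": 0,"rz": 0},
    {"x": 0,"y": 0,"z": 0.04,"rx": 0,"ry": 0,"rz": 0},
    {"x": 0,"y": 0,"z": 0,"rx": 0,"ry": 0,"rz": 0}
  ]
}}

```text
clock: 76.6
tool_pos: [0.5047, 0.2277, 0.0621]
orientation: [-180.0, 0.0, -90.0]
force: [-3.8, -0.4, 7.9]
opening: 0.0479
gripper_force: 30.0
```

{"name": "play_rows", "arguments": {
  "motion": [
    {"x": 0,"y": 0,"z": 0,"rx": 0,"ry": 0,"rz": 0},
    {"x": 0,"y": 0,"z": 0,"rx": 0,"ry": 0,"rz": 0},
    {"x": 0,"y": 0,"z": 0,"rx": 0,"ry": 0,"rz": 0},
    {"x": 0,"y": 0,"z": 0,"rx": 0,"ry": 0,"rz": 0}
  ],
  "fingers": 1
}}

```text
clock: 77.1
tool_pos: [0.5048, 0.2277, 0.061]
orientation: [180.0, -0.0, -90.0]
force: [0.1, 0.4, 0.4]
opening: 0.0818
gripper_force: 0.0
```

{"name": "play_rows", "arguments": {
  "motion": [
    {"x": 0,"y": 0,"z": -0.6,"rx": 0,"ry": 0,"rz": 0},
    {"x": 0,"y": 0,"z": -1,"rx": 0,"ry": 0,"rz": 0},
    {"x": 0,"y": 0,"z": -1,"rx": 0,"ry": 0,"rz": 0},
    {"x": 0,"y": 0,"z": -1,"rx": 0,"ry": 0,"rz": 0},
    {"x": 0.5,"y": 0,"z": -0.6,"rx": 0,"ry": 0,"rz": 0},
    {"x": 1,"y": 0.1,"z": 0,"rx": 0,"ry": 0,"rz": 0},
    {"x": 1,"y": 0.1,"z": 0,"rx": 0,"ry": 0,"rz": 0},
    {"x": 1,"y": 0.13,"z": 0,"rx": 0,"ry": 0,"rz": 0},
    {"x": 1,"y": 0,"z": 0,"rx": 0,"ry": 0,"rz": 0},
    {"x": 1,"y": 0,"z": 0,"rx": 0,"ry": 0,"rz": 0},
    {"x": 1,"y": 0,"z": 0,"rx": 0,"ry": 0,"rz": 0},
    {"x": 1,"y": 0,"z": 0,"rx": 0,"ry": 0,"rz": 0},
    {"x": 1,"y": 0,"z": 0,"rx": 0,"ry": 0,"rz": 0},
    {"x": 1,"y": 0,"z": 0,"rx": 0,"ry": 0,"rz": 0},
    {"x": 1,"y": 0,"z": 0,"rx": 0,"ry": 0,"rz": 0},
    {"x": 1,"y": 0,"z": 0,"rx": 0,"ry": 0,"rz": 0},
    {"x": 1,"y": 0,"z": 0,"rx": 0,"ry": 0,"rz": 0},
    {"x": 1,"y": 0,"z": 0,"rx": 0,"ry": 0,"rz": 0},
    {"x": 1,"y": 0,"z": 0,"rx": 0,"ry": 0,"rz": 0},
    {"x": 1,"y": 0,"z": 0,"rx": 0,"ry": 0,"rz": 0}
  ]
}}

```text
clock: 79.6
tool_pos: [0.4951, -0.1618, 0.1654]
orientation: [179.9, 0.0, -90.0]
force: [0.6, -0.3, -0.2]
opening: 0.0879
gripper_force: 0.0
```

{"name": "play_rows", "arguments": {
  "motion": [
    {"x": 1,"y": 0,"z": 0,"rx": 0,"ry": 0,"rz": 0},
    {"x": 1,"y": 0,"z": 0,"rx": 0,"ry": 0,"rz": 0},
    {"x": 1,"y": 0,"z": 0,"rx": 0,"ry": 0,"rz": 0},
    {"x": 1,"y": 0,"z": 0,"rx": 0,"ry": 0,"rz": 0},
    {"x": 1,"y": 0,"z": 0,"rx": 0,"ry": 0,"rz": 0},
    {"x": 1,"y": 0,"z": 0,"rx": 0,"ry": 0,"rz": 0},
    {"x": 1,"y": 0,"z": 0,"rx": 0,"ry": 0,"rz": 0},
    {"x": 1,"y": 0,"z": 0,"rx": 0,"ry": 0,"rz": 0},
    {"x": 0.9,"y": 0,"z": 0,"rx": 0,"ry": 0,"rz": 0},
    {"x": 0.42,"y": 0,"z": 0,"rx": 0,"ry": 0,"rz": 0},
    {"x": 0,"y": 0,"z": 0,"rx": 0,"ry": 0,"rz": 0}
  ]
}}

```text
clock: 80.97
tool_pos: [0.496, -0.3934, 0.1656]
orientation: [180.0, 0.0, -90.1]
force: [0.5, 0.4, -0.3]
opening: 0.0875
gripper_force: 0.0
```

{"name": "play_rows", "arguments": {
  "motion": [
    {"x": -0.02,"y": -0.02,"z": 1,"rx": 0,"ry": 0,"rz": 0},
    {"x": 0,"y": 0,"z": 1,"rx": 0,"ry": 0,"rz": 0},
    {"x": 0,"y": 0,"z": 1,"rx": 0,"ry": 0,"rz": 0},
    {"x": 0,"y": 0,"z": 0.5,"rx": 0,"ry": 0,"rz": 0},
    {"x": 0,"y": 0,"z": 0.3,"rx": 0,"ry": 0,"rz": 0},
    {"x": 0,"y": 0,"z": 0.17,"rx": 0,"ry": 0,"rz": 0},
    {"x": 0,"y": 0,"z": 0,"rx": 0,"ry": 0,"rz": 0}
  ]
}}

```text
clock: 81.85
tool_pos: [0.4972, -0.3924, 0.0672]
orientation: [-180.0, -0.0, -90.0]
force: [-0.1, -0.2, 1.1]
opening: 0.0877
gripper_force: 0.0
```

{"name": "play_rows", "arguments": {
  "motion": [
    {"x": 0,"y": 0,"z": 0,"rx": 0,"ry": 0,"rz": 0},
    {"x": 0,"y": 0,"z": 0,"rx": 0,"ry": 0,"rz": 0},
    {"x": 0,"y": 0,"z": 0,"rx": 0,"ry": 0,"rz": 0},
    {"x": 0,"y": 0,"z": 0,"rx": 0,"ry": 0,"rz": 0},
    {"x": 0,"y": 0,"z": 0,"rx": 0,"ry": 0,"rz": 0},
    {"x": 0,"y": 0,"z": 0,"rx": 0,"ry": 0,"rz": 0}
  ],
  "fingers": -1
}}

```text
clock: 82.6
tool_pos: [0.4968, -0.3924, 0.0669]
orientation: [180.0, -0.0, -90.0]
force: [-1.2, -1.0, 2.6]
opening: 0.0536
gripper_force: 30.0
```

{"name": "play_rows", "arguments": {
  "motion": [
    {"x": 0,"y": 0,"z": -0.4,"rx": 0,"ry": 0,"rz": 0},
    {"x": 0,"y": 0,"z": -0.8,"rx": 0,"ry": 0,"rz": 0},
    {"x": 0,"y": 0,"z": -1,"rx": 0,"ry": 0,"rz": 0},
    {"x": 0,"y": 0,"z": -1,"rx": 0,"ry": 0,"rz": 0},
    {"x": 0,"y": 0,"z": -1,"rx": 0,"ry": 0,"rz": 0},
    {"x": 0,"y": 0,"z": -0.8,"rx": 0,"ry": 0,"rz": 0},
    {"x": -0.5,"y": 0.1,"z": 0,"rx": 0,"ry": 0,"rz": 0},
    {"x": -1,"y": 0.2,"z": 0,"rx": 0,"ry": 0,"rz": 0},
    {"x": -1,"y": 0.2,"z": 0,"rx": 0,"ry": 0,"rz": 0},
    {"x": -1,"y": 0.2,"z": 0,"rx": 0,"ry": 0,"rz": 0},
    {"x": -1,"y": 0.2,"z": 0,"rx": 0,"ry": 0,"rz": 0},
    {"x": -1,"y": 0.2,"z": 0,"rx": 0,"ry": 0,"rz": 0},
    {"x": -1,"y": 0.2,"z": 0,"rx": 0,"ry": 0,"rz": 0},
    {"x": -1,"y": 0.2,"z": 0,"rx": 0,"ry": 0,"rz": 0},
    {"x": -1,"y": 0.2,"z": 0,"rx": 0,"ry": 0,"rz": 0},
    {"x": -1,"y": 0.2,"z": 0,"rx": 0,"ry": 0,"rz": 0},
    {"x": -1,"y": 0.2,"z": 0,"rx": 0,"ry": 0,"rz": 0},
    {"x": -1,"y": 0.11,"z": 0,"rx": 0,"ry": 0,"rz": 0},
    {"x": -1,"y": 0,"z": 0,"rx": 0,"ry": 0,"rz": 0},
    {"x": -1,"y": 0,"z": 0,"rx": 0,"ry": 0,"rz": 0}
  ]
}}

```text
clock: 85.1
tool_pos: [0.4403, -0.0537, 0.1907]
orientation: [179.9, 0.0, -90.0]
force: [0.4, -0.8, -3.3]
opening: 0.0535
gripper_force: 30.0
```

{"name": "play_rows", "arguments": {
  "motion": [
    {"x": -1,"y": 0,"z": 0,"rx": 0,"ry": 0,"rz": 0},
    {"x": -1,"y": 0,"z": 0,"rx": 0,"ry": 0,"rz": 0},
    {"x": -1,"y": 0,"z": 0,"rx": 0,"ry": 0,"rz": 0},
    {"x": -1,"y": 0,"z": 0,"rx": 0,"ry": 0,"rz": 0},
    {"x": -1,"y": 0,"z": 0,"rx": 0,"ry": 0,"rz": 0},
    {"x": -1,"y": 0,"z": 0,"rx": 0,"ry": 0,"rz": 0},
    {"x": -1,"y": 0,"z": 0,"rx": 0,"ry": 0,"rz": 0},
    {"x": -1,"y": 0,"z": 0,"rx": 0,"ry": 0,"rz": 0},
    {"x": -1,"y": 0,"z": 0,"rx": 0,"ry": 0,"rz": 0},
    {"x": -1,"y": 0,"z": 0,"rx": 0,"ry": 0,"rz": 0},
    {"x": -1,"y": 0,"z": 0,"rx": 0,"ry": 0,"rz": 0},
    {"x": -1,"y": 0,"z": 0,"rx": 0,"ry": 0,"rz": 0},
    {"x": -1,"y": 0,"z": 0,"rx": 0,"ry": 0,"rz": 0},
    {"x": -0.5,"y": 0,"z": 0,"rx": 0,"ry": 0,"rz": 0},
    {"x": -0.3,"y": 0,"z": 0,"rx": 0,"ry": 0,"rz": 0},
    {"x": 0,"y": 0,"z": 0,"rx": 0,"ry": 0,"rz": 0}
  ]
}}

```text
clock: 87.1
tool_pos: [0.4416, 0.2902, 0.1916]
orientation: [180.0, -0.0, -90.0]
force: [-0.0, 0.9, -4.3]
opening: 0.0534
gripper_force: 30.0
```

{"name": "play_rows", "arguments": {
  "motion": [
    {"x": 0,"y": 0,"z": 0.4,"rx": 0,"ry": 0,"rz": 0},
    {"x": 0,"y": 0,"z": 1,"rx": 0,"ry": 0,"rz": 0},
    {"x": 0,"y": 0,"z": 1,"rx": 0,"ry": 0,"rz": 0},
    {"x": 0,"y": 0,"z": 1,"rx": 0,"ry": 0,"rz": 0},
    {"x": 0,"y": 0,"z": 0.7,"rx": 0,"ry": 0,"rz": 0},
    {"x": 0,"y": 0,"z": 0.4,"rx": 0,"ry": 0,"rz": 0},
    {"x": 0,"y": 0,"z": 0.2,"rx": 0,"ry": 0,"rz": 0},
    {"x": 0,"y": 0,"z": 0.15,"rx": 0,"ry": 0,"rz": 0},
    {"x": 0,"y": 0,"z": 0,"rx": 0,"ry": 0,"rz": 0},
    {"x": 0,"y": 0,"z": 0,"rx": 0,"ry": 0,"rz": 0}
  ]
}}

```text
clock: 88.35
tool_pos: [0.4419, 0.2904, 0.071]
orientation: [-180.0, 0.0, -90.0]
force: [-0.9, -0.4, -3.1]
opening: 0.0531
gripper_force: 30.0
```

{"name": "play_rows", "arguments": {
  "motion": [
    {"x": 0,"y": 0,"z": 0.1,"rx": 0,"ry": 0,"rz": 0},
    {"x": 0,"y": 0,"z": 0.06,"rx": 0,"ry": 0,"rz": 0},
    {"x": 0,"y": 0,"z": 0,"rx": 0,"ry": 0,"rz": 0}
  ]
}}

```text
clock: 88.72
tool_pos: [0.4417, 0.2902, 0.0669]
orientation: [-180.0, 0.0, -90.0]
force: [-0.8, -1.3, 1.9]
opening: 0.0529
gripper_force: 30.0
```

{"name": "play_rows", "arguments": {
  "motion": [
    {"x": 0,"y": 0,"z": 0,"rx": 0,"ry": 0,"rz": 0},
    {"x": 0,"y": 0,"z": 0,"rx": 0,"ry": 0,"rz": 0},
    {"x": 0,"y": 0,"z": 0,"rx": 0,"ry": 0,"rz": 0},
    {"x": 0,"y": 0,"z": 0,"rx": 0,"ry": 0,"rz": 0},
    {"x": 0,"y": 0,"z": -0.6,"rx": 0,"ry": 0,"rz": 0},
    {"x": 0,"y": 0,"z": -1,"rx": 0,"ry": 0,"rz": 0},
    {"x": 0,"y": 0,"z": -1,"rx": 0,"ry": 0,"rz": 0},
    {"x": 0,"y": 0,"z": -1,"rx": 0,"ry": 0,"rz": 0},
    {"x": 0,"y": 0,"z": -1,"rx": 0,"ry": 0,"rz": 0},
    {"x": 0,"y": 0,"z": -1,"rx": 0,"ry": 0,"rz": 0},
    {"x": 0,"y": 0,"z": -1,"rx": 0,"ry": 0,"rz": 0},
    {"x": 0,"y": 0,"z": -1,"rx": 0,"ry": 0,"rz": 0},
    {"x": -0.8,"y": -0.64,"z": 0,"rx": 0,"ry": 0,"rz": 0},
    {"x": -0.8,"y": -0.64,"z": 0,"rx": 0,"ry": 0,"rz": 0},
    {"x": -0.8,"y": -0.64,"z": 0,"rx": 0,"ry": 0,"rz": 0},
    {"x": -0.8,"y": -0.64,"z": 0,"rx": 0,"ry": 0,"rz": 0},
    {"x": 0,"y": 0,"z": 0,"rx": 0,"ry": 0,"rz": 0},
    {"x": 0,"y": 0,"z": 0,"rx": 0,"ry": 0,"rz": 0}
  ],
  "fingers": 1
}}

```text
clock: 90.98
tool_pos: [0.5054, 0.3698, 0.2571]
orientation: [180.0, 0.0, -90.0]
force: [-0.2, -0.0, -0.9]
opening: 0.0878
gripper_force: 0.0
```

```bash
python3 look.py w8
python3 - <<'E'
from plant import cams
import cv2,numpy as np
s=cams.snapshot("scene"); cv2.imwrite("pics/s2.png",cv2.convertScaleAbs(s,alpha=1.5,beta=10))
a=cv2.imread("pics/w2.png")[:260]; b=cv2.imread("pics/w8.png")[:260]
cv2.imwrite("pics/ab.png",np.vstack([a,b]))
E
```

```text
90.975 [0.5054 0.3698 0.2571] [180.     0.   -89.99] [ 54.   15.   -3.2  -0.  -71.8 -54. ] 0.08776116296969316 [-0.2 -0.  -0.9]
```

View pics/ab.png

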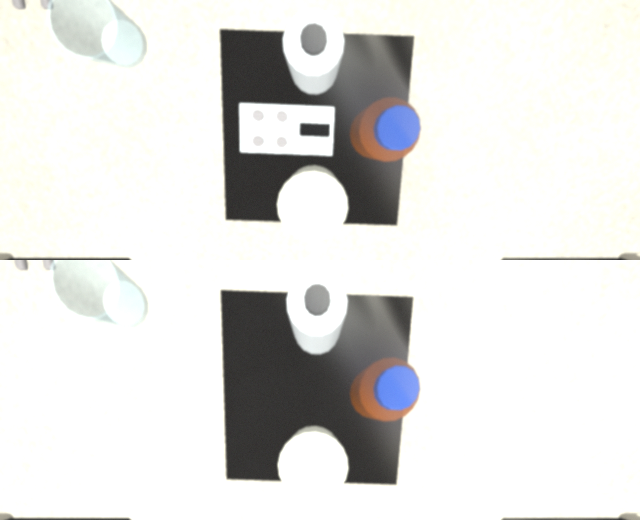

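View pics/s2.png

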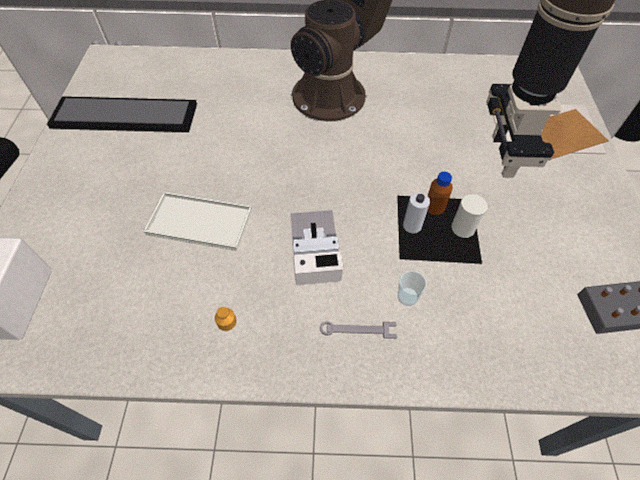

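Before and after match to within about 3 px. All three stand upright, the slide is home and the loose items are untouched. The can looks slightly off (stopper column 314 → 317), so I'll measure it.

Run:
```python
import json
from h import *
for n in ("w2","w8"):
    W=json.load(open(n+".json")); im=cv2.imread(f"pics/{n}raw.png"); g=cv2.GaussianBlur(cv2.cvtColor(im,cv2.COLOR_BGR2GRAY),(3,3),0)
    B,G,Rr=[im[...,i].astype(int) for i in range(3)]
    def c(m,off):
        k=max(cv2.findContours(m.astype(np.uint8),cv2.RETR_EXTERNAL,cv2.CHAIN_APPROX_NONE)[0],key=cv2.contourArea); e=cv2.moments(k); return e["m10"]/e["m00"]+off[0],e["m01"]/e["m00"]+off[1]
    cap=c((B>Rr+45)&(B>G+30),(0,0)); st=c(g[20:62,297:336]<100,(297,20))
    r=g[160:222,270:360]; jar=c(r>150,(270,160))
    print(n,"cap",onz(W,cap,.126)[0][:2].round(4),"stopper",onz(W,st,.121)[0][:2].round(4),np.round(st,1),"jarblob",onz(W,jar,.104)[0][:2].round(4))
```

```text
w2 cap [0.4416 0.2904] stopper [0.506  0.2281] [312.8  39.3] jarblob [0.507  0.3481]
w8 cap [0.4412 0.2904] stopper [0.5033 0.2278] [316.4  40. ] jarblob [0.5065 0.3489]
```

Run:
```python
from plant import workorder
print(workorder.close_job())
```

```text
the job is handed in; nothing more can be done
None
```

The job is handed in at about 91 s of the 136 s allowed: the slide is fully home under the bar, all three containers are back upright (bottle and jar within about 1 mm of their start spots, can about 3 mm off), and the beaker, wrench and weight were not touched.

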